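# Restock the seasoning block of a food stall

## Task

Get the seasoning block ready for service: first move every used open tube out of the wooden block into the grey washing-up rack, each fully down in a hole of its own; only then put all the fresh capped tubes from the metal caddy into the block's round holes, fully down. Also take the scraper from its drying stand and slide it blade-down fully into the block's slot, at any point in the job, and leave everything let go of, with the cups and the pump bottle left standing where they are.

Things in the scene. Friction and masses are not known exactly. Their poses are not given: they have to be found in the camera images.
- station: pale wooden seasoning block, fixed, 120 (x) x 250 (y) x 60 high, origin at the centre of its underside; along its y axis lie three round tube holes and then one narrow slot
- wash: grey square washing-up rack, fixed, 150 x 150 x 60 high, four round holes two by two, 76 apart; origin at the centre of its underside
- stand: steel drying stand, fixed, 50 (x) x 140 (y) x 40 high, with one slot 10 wide and 110 long along its y axis, floor of the slot 8 above the table; the scraper stands in it at the start; origin at the centre of its underside
- caddy: metal carrying caddy, loose, about 0.9 kg, 85 (x) x 210 (y) x 57 high, three round holes 39.5 across, 50 deep, in a row along its y axis, 62 apart, the middle one at its centre, their floors 7 above its underside; the fresh tubes stand in it at the start; origin at the centre of its underside
- scraper: dough scraper: upright steel blade 4 thick (x), 100 wide (y), 92 high, with a black bar handle on top 22 (x) x 110 (y) x 28 high, its middle 106 above the lower edge of the blade; 120 high in all; origin at the middle of the blade's lower edge, z up along the blade
- station_hole3 (a point): middle of the mouth of the block's slot, at its top face; slot 106 long along the block's x axis, 8 wide, 50 deep, flat floor, edges bevelled 2
- station_hole0 (a point): centre of the mouth, at the top face, of a round hole in the wooden block, 40 across, 50 deep, flat floor, edge bevelled 2 (holes 57 apart)
- station_hole1 (a point): centre of the mouth, at the top face, of a round hole in the wooden block, 40 across, 50 deep, flat floor, edge bevelled 2 (holes 57 apart)
- station_hole2 (a point): centre of the mouth, at the top face, of a round hole in the wooden block, 40 across, 50 deep, flat floor, edge bevelled 2 (holes 57 apart)
- wash_hole0 (a point): centre of the mouth, at the top face, of a round hole in the washing-up rack, 40 across, 50 deep, flat floor, edge bevelled 2
- wash_hole1 (a point): centre of the mouth, at the top face, of a round hole in the washing-up rack, 40 across, 50 deep, flat floor, edge bevelled 2
- wash_hole2 (a point): centre of the mouth, at the top face, of a round hole in the washing-up rack, 40 across, 50 deep, flat floor, edge bevelled 2
- wash_hole3 (a point): centre of the mouth, at the top face, of a round hole in the washing-up rack, 40 across, 50 deep, flat floor, edge bevelled 2
- open0: used tube without a cap, white plastic, open at the top, 36 across, 110 high, standing in a hole of the wooden block at the start; origin at the centre of its underside, z along the tube; may be absent
- open1: used tube without a cap, white plastic, open at the top, 36 across, 110 high, standing in a hole of the wooden block at the start; origin at the centre of its underside, z along the tube; may be absent
- open2: used tube without a cap, white plastic, open at the top, 36 across, 110 high, standing in a hole of the wooden block at the start; origin at the centre of its underside, z along the tube; may be absent
- full0: fresh tube, white plastic 36 across, closed by a flush metal cap at 100 to 110 with a small knob 24 across on it, 126 high in all, standing in the metal caddy at the start; origin at the centre of its underside, z along the tube; may be absent
- full1: fresh tube, white plastic 36 across, closed by a flush metal cap at 100 to 110 with a small knob 24 across on it, 126 high in all, standing in the metal caddy at the start; origin at the centre of its underside, z along the tube; may be absent
- full2: fresh tube, white plastic 36 across, closed by a flush metal cap at 100 to 110 with a small knob 24 across on it, 126 high in all, standing in the metal caddy at the start; origin at the centre of its underside, z along the tube; may be absent
- cup0: bystander: white plastic food cup, 88 across, 62 high; origin at the centre of its underside
- cup1: bystander: white plastic food cup, 88 across, 62 high; origin at the centre of its underside
- cup2: bystander: white plastic food cup, 88 across, 62 high; origin at the centre of its underside
- pump: bystander: white pump bottle, 72 across, 190 high; origin at the centre of its underside
Mind the look-alikes: they are no part of the job. Leave any orange look-alike of the scraper alone.

How it is judged:
On the way, in this order (a step that is already met when the one before it is completed fails the run):
1. every used open tube is fully down in a hole of the washing-up rack, with no fresh tube in the wooden block yet (((horizontal distance between open0 and wash_hole0 below 0.008 m and z of open0 in the frame of wash_hole0 below -0.043 m) or (horizontal distance between open0 and wash_hole1 below 0.008 m and z of open0 in the frame of wash_hole1 below -0.043 m) or (horizontal distance between open0 and wash_hole2 below 0.008 m and z of open0 in the frame of wash_hole2 below -0.043 m) or (horizontal distance between open0 and wash_hole3 below 0.008 m and z of open0 in the frame of wash_hole3 below -0.043 m)) and angle between each of open0, open1, open2's own z axis and vertical below 0.15 rad and linear speed of each of open0, open1, open2 below 0.03 m/s and ((horizontal distance between open1 and wash_hole0 below 0.008 m and z of open1 in the frame of wash_hole0 below -0.043 m) or (horizontal distance between open1 and wash_hole1 below 0.008 m and z of open1 in the frame of wash_hole1 below -0.043 m) or (horizontal distance between open1 and wash_hole2 below 0.008 m and z of open1 in the frame of wash_hole2 below -0.043 m) or (horizontal distance between open1 and wash_hole3 below 0.008 m and z of open1 in the frame of wash_hole3 below -0.043 m)) and ((horizontal distance between open2 and wash_hole0 below 0.008 m and z of open2 in the frame of wash_hole0 below -0.043 m) or (horizontal distance between open2 and wash_hole1 below 0.008 m and z of open2 in the frame of wash_hole1 below -0.043 m) or (horizontal distance between open2 and wash_hole2 below 0.008 m and z of open2 in the frame of wash_hole2 below -0.043 m) or (horizontal distance between open2 and wash_hole3 below 0.008 m and z of open2 in the frame of wash_hole3 below -0.043 m)) and not ((horizontal distance between full0 and station_hole0 below 0.012 m and z of full0 in the frame of station_hole0 below -0.02 m) or (horizontal distance between full0 and station_hole1 below 0.012 m and z of full0 in the frame of station_hole1 below -0.02 m) or (horizontal distance between full0 and station_hole2 below 0.012 m and z of full0 in the frame of station_hole2 below -0.02 m)) and not ((horizontal distance between full1 and station_hole0 below 0.012 m and z of full1 in the frame of station_hole0 below -0.02 m) or (horizontal distance between full1 and station_hole1 below 0.012 m and z of full1 in the frame of station_hole1 below -0.02 m) or (horizontal distance between full1 and station_hole2 below 0.012 m and z of full1 in the frame of station_hole2 below -0.02 m)) and not ((horizontal distance between full2 and station_hole0 below 0.012 m and z of full2 in the frame of station_hole0 below -0.02 m) or (horizontal distance between full2 and station_hole1 below 0.012 m and z of full2 in the frame of station_hole1 below -0.02 m) or (horizontal distance between full2 and station_hole2 below 0.012 m and z of full2 in the frame of station_hole2 below -0.02 m))), for 0.2 s.
2. every fresh capped tube is fully down in a round hole of the wooden block (((horizontal distance between full0 and station_hole0 below 0.008 m and z of full0 in the frame of station_hole0 below -0.043 m) or (horizontal distance between full0 and station_hole1 below 0.008 m and z of full0 in the frame of station_hole1 below -0.043 m) or (horizontal distance between full0 and station_hole2 below 0.008 m and z of full0 in the frame of station_hole2 below -0.043 m)) and angle between each of full0, full1, full2's own z axis and vertical below 0.15 rad and linear speed of each of full0, full1, full2 below 0.03 m/s and ((horizontal distance between full1 and station_hole0 below 0.008 m and z of full1 in the frame of station_hole0 below -0.043 m) or (horizontal distance between full1 and station_hole1 below 0.008 m and z of full1 in the frame of station_hole1 below -0.043 m) or (horizontal distance between full1 and station_hole2 below 0.008 m and z of full1 in the frame of station_hole2 below -0.043 m)) and ((horizontal distance between full2 and station_hole0 below 0.008 m and z of full2 in the frame of station_hole0 below -0.043 m) or (horizontal distance between full2 and station_hole1 below 0.008 m and z of full2 in the frame of station_hole1 below -0.043 m) or (horizontal distance between full2 and station_hole2 below 0.008 m and z of full2 in the frame of station_hole2 below -0.043 m))), for 0.2 s.
At the end, for the whole second after the job is handed in: open tubes in the washing-up rack, capped tubes in the block's round holes, within 8 mm of the hole's axis; the scraper in the slot, centred within 8 mm and 0.15 rad; all at least 43 mm deep, upright within 0.15 rad, at rest (all of step 2 and ((horizontal distance between open0 and wash_hole0 below 0.008 m and z of open0 in the frame of wash_hole0 below -0.043 m) or (horizontal distance between open0 and wash_hole1 below 0.008 m and z of open0 in the frame of wash_hole1 below -0.043 m) or (horizontal distance between open0 and wash_hole2 below 0.008 m and z of open0 in the frame of wash_hole2 below -0.043 m) or (horizontal distance between open0 and wash_hole3 below 0.008 m and z of open0 in the frame of wash_hole3 below -0.043 m)) and angle between each of open0, open1, open2, scraper's own z axis and vertical below 0.15 rad and linear speed of each of open0, open1, open2, scraper below 0.03 m/s and ((horizontal distance between open1 and wash_hole0 below 0.008 m and z of open1 in the frame of wash_hole0 below -0.043 m) or (horizontal distance between open1 and wash_hole1 below 0.008 m and z of open1 in the frame of wash_hole1 below -0.043 m) or (horizontal distance between open1 and wash_hole2 below 0.008 m and z of open1 in the frame of wash_hole2 below -0.043 m) or (horizontal distance between open1 and wash_hole3 below 0.008 m and z of open1 in the frame of wash_hole3 below -0.043 m)) and ((horizontal distance between open2 and wash_hole0 below 0.008 m and z of open2 in the frame of wash_hole0 below -0.043 m) or (horizontal distance between open2 and wash_hole1 below 0.008 m and z of open2 in the frame of wash_hole1 below -0.043 m) or (horizontal distance between open2 and wash_hole2 below 0.008 m and z of open2 in the frame of wash_hole2 below -0.043 m) or (horizontal distance between open2 and wash_hole3 below 0.008 m and z of open2 in the frame of wash_hole3 below -0.043 m)) and horizontal distance between scraper and station_hole3 below 0.008 m and z of scraper in the frame of station_hole3 below -0.043 m and angle between the y axis of scraper and the x axis of station, either way round below 0.15 rad); the robot touches nothing.
It fails at once if a cup or the pump bottle is shoved more than 40 mm or knocked over (distance of any of cup0, cup1, cup2, pump from where it was at the start of the episode above 0.04 m or angle between any of cup0, cup1, cup2, pump's own z axis and vertical above 0.6 rad).
Of open0, open1, open2 only 2 to 3 are there at a start; the rules pass over those that are not, and their reading is None.
Of full0, full1, full2 only 2 to 3 are there at a start; the rules pass over those that are not, and their reading is None.
At some moment in a run one of caddy may be knocked a few centimetres aside while the robot is not near it.
It also fails if it takes over 210 s, if anything falls off the work surface, if the arm or the gripper's body presses on something with over 40 N, if the wrist force passes 120 N, or if a joint passes its speed limit or range.

## Robot

A 6-joint arm with a two-finger parallel gripper is mounted at the origin on the work surface. World frame = base frame: x ahead of the robot, y to its left, z up, the work surface at z = 0. Lengths are in m, angles in rad, forces in N, time in s.
With the tool pointing down it reaches from about 0.25 to 0.725 m from the base axis. Payload 4 kg.
Tool frame: the origin (TCP) lies on the centre line of the jaws, within the pads' length; the fingertips stand 22 mm ahead of it and the grasp point (between the pads) lies 3 mm ahead of it (bot.tip_reach is the distance from the TCP to the fingertips, in m); z points along the fingers, y is the line along which they close (so a half turn about z gives the same grasp; the last joint's range is limited). The gripper opens to 85 mm and grips with 20 to 120 N. Pads are 22 mm wide; open, the fingers measure 114 mm over their backs; the gripper's body (76 mm by 85 mm) begins 54 mm behind the grasp point. The pads swing forward as they close: fully open they stand 13 mm farther back than shut.
Start: joints at [-1.132, 0.241, 0.005, 1.335, 0, 1.571], TCP at [0.212, -0.453, 0.228] pointing down, gripper open.
Joint ranges: [-2.72, 2.72], [-1.05, 1.87], [-1.09, 1.28], [-1.99, 2.15], [-1.42, 1.44], [-3.14, 3.14]. Speed limits (rad/s): [2.79, 2.79, 3.14, 3.14, 3.14, 3.14].

## Interface

Orientations are given as a unit quaternion [x, y, z, w].
In Python, from workcell import bot gives the robot as it stands. The module is installed in compiled form; this text tells all that it offers.
- The arm moves only by the tool apply_moves, never from a script. Its argument "commands" is a list of rows, each a list of 4 numbers: the shift along the tool's x, y, z scaled (see below), then the turn about the tool's z scaled (see below). In form: [[tx, ty, tz, roll], ...]. A call has exactly 5 rows; each row shifts and turns the commanded pose from where the row before left it, along the tool's axes as they then stand; what a row does not reach is not made up. The controller multiplies each number of a shift by 20 mm and each number of a turn by 60 degrees. A row lasts 1/12 s, in which the tool goes at most 41.7 mm and 7.16 degrees, less where a joint would pass 70% of its speed; a pose out of reach is approached as far as the arm can. A call with a number of a shift or a turn outside -1 to 1 is refused whole. A call with a gripper value outside its range is refused whole. "claw" is the closure, from 0 (fully open) to 1 (shut), set as the call begins (left out, the last holds). The fingers move at their own pace and stop on an object; the grip force is fixed at half the most. Time passes only in rows, so rows that do not move let the fingers close, or fill a call up. It gives the time, the measured TCP pose, the force, the opening and the grip force at its end, in the units of the state.
- bot.get_obs(): the state, without advancing time (a new reading comes with each control period).
- bot.camera(name): name is "scene" or "top"; returns a dict with "image" (420x560x3 uint8, blue, green, red), "camera_matrix" (3x3 intrinsics, pixels), "R" (3x3) and "t" (3): a world point X has camera coordinates R X + t. Camera axes: x right, y down, z forward; pixel columns grow to the right and rows downward; lengths in m; the calibration is good to about 2 mm. A picture is of the moment at which its call begins. There is no depth.
- bot.job_done(): hands the job in; it is judged then, once.
The state is a dict: "clock": time; "joint_pos": joint angles; "joint_vel": joint speeds; "tau": joint torques, N m; "eef_pos": TCP position; "tool_rot": TCP orientation; "ft_force": force on the tool from outside, world axes, zero at the start; "ft_torque": the same for the moment, N m; "grip_width": finger opening in m; "grasp_force": force on a finger pad.
Only numpy, scipy, OpenCV 4.12 (cv2) and the standard library are available. Lean on these libraries where they do the work, as an engineer would, in place of code of your own. Each camera call takes 0.05 s, during which the arm holds its last target. There are 200 camera calls.

## Working session

There is one attempt and no reset: what is moved stays moved. The work goes in short steps, Python scripts to look and compute and a tool call to move; the robot and the scene stay as the last step left them, time stands still between calls to the robot, and variables do not carry over. Pictures are saved under pics/ and viewed, at most 14 in all, crops included, and the job is handed in when it is done.

Besides the shell and the picture viewer there is one more tool, called after "Emit:" as name(argument=value, ...), one argument or row to a line, values as JSON. apply_moves: Moves the arm, as the interface text tells. Shifts and turns lie within -1 to 1; 1 stands for 20 mm of shift or 60 degrees of turn. Its arguments: {"type":"object","properties":{"commands":{"type":"array","items":{"type":"array","items":{"type":"number","minimum":-1,"maximum":1}}},"claw":{"type":"number"}},"required":["commands"]}

```bash
mkdir -p pics; cat > h.py <<'E'
import numpy as np, cv2
from workcell import bot
def cam(n):
    c=bot.camera(n); return c["image"],np.array(c["camera_matrix"]),np.array(c["R"]),np.array(c["t"]).ravel()
def ray(c,u,v,z):
    _,K,R,t=c; o=-R.T@t; d=R.T@np.linalg.solve(K,[u,v,1.]); return o+d*(z-o[2])/d[2]
def proj(c,X):
    p=c[1]@(c[2]@np.array(X)+c[3]); return p[:2]/p[2]
E
python3 - <<'E'
from h import *
for n in("scene","top"):
    c=cam(n); cv2.imwrite(f"pics/{n}0.png",cv2.resize(c[0],(800,600)) if 0 else c[0]); print(n,-c[2].T@c[3],c[1].round(1).tolist(),c[2].round(3).tolist())
o=bot.get_obs(); print(o)
E
```

```text
scene [ 1.26382855 -0.0869653   0.96083952] [[487.5, 0.0, 279.0], [0.0, 487.5, 211.7], [0.0, 0.0, 1.0]] [[0.14, 0.99, -0.012], [0.757, -0.115, -0.643], [-0.638, 0.081, -0.766]]
top [0.39979629 0.00250138 1.3868876 ] [[543.7, 0.0, 272.5], [0.0, 543.7, 214.2], [0.0, 0.0, 1.0]] [[0.022, -1.0, 0.011], [-0.996, -0.023, -0.081], [0.082, -0.01, -0.997]]
{'clock': 0.1, 'joint_pos': array([-1.13199502e+00,  2.41354405e-01,  3.86829032e-03,  1.33522281e+00,
        1.00411391e-06,  1.57081084e+00]), 'joint_vel': array([ 5.07118951e-05, -1.22657587e-03,  1.88401992e-03,  2.66510774e-04,
        3.82974385e-04, -5.93655272e-04]), 'tau': array([-1.90678560e-05, -3.73136866e+01,  2.53011131e+01,  1.08382880e-02,
       -5.16806540e-05, -1.78364022e-06]), 'eef_pos': array([ 0.21218234, -0.45210808,  0.22699719]), 'tool_rot': array([ 9.76029202e-01,  2.17637503e-01, -2.07650375e-04, -9.33483465e-04]), 'ft_force': array([-0.97120758,  1.07437338,  0.34136657]), 'ft_torque': array([ 0.00880993, -0.01813356, -0.01517001]), 'grasp_force': 0.0, 'grip_width': 0.08583600250946409}
```

View pics/scene0.png

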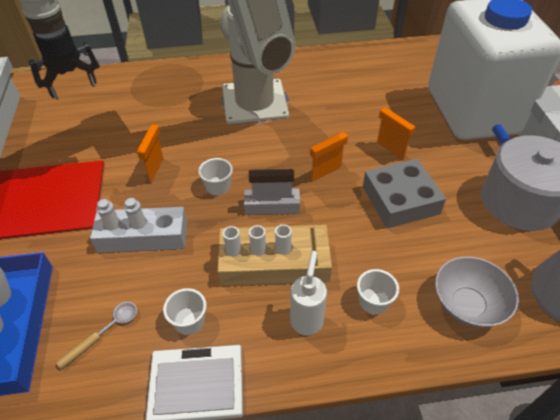

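View pics/top0.png

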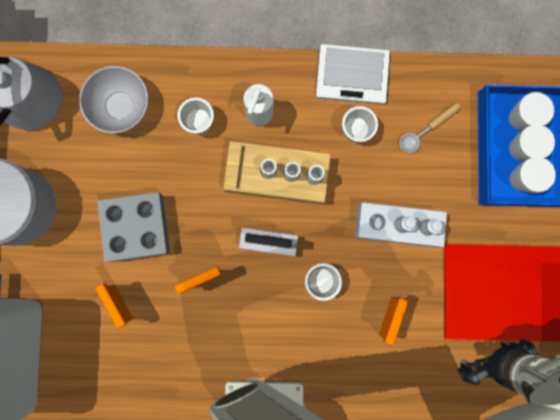

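The scene shows three open tubes in the block (scene 232/257/283, 240), two capped tubes in the caddy (scene 107,215 and 134,212; the third caddy hole is empty), and the scraper with the black handle in the steel stand (scene 271,180; top 270,240). The orange items at top 112,305, 198,279 and 395,320 are look-alikes. The black-handled one on the steel stand fits the description. I'll check it in an enlarged crop.

```bash
python3 - <<'E'
from h import *
c=cam("top"); cv2.imwrite("pics/topc.png",cv2.resize(c[0][130:270,90:290],None,fx=4,fy=4,interpolation=cv2.INTER_CUBIC))
cv2.imwrite("pics/topd.png",cv2.resize(c[0][140:260,220:460],None,fx=3.33,fy=3.33,interpolation=cv2.INTER_CUBIC))
E
```

```text
(no output)
```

View pics/topc.png

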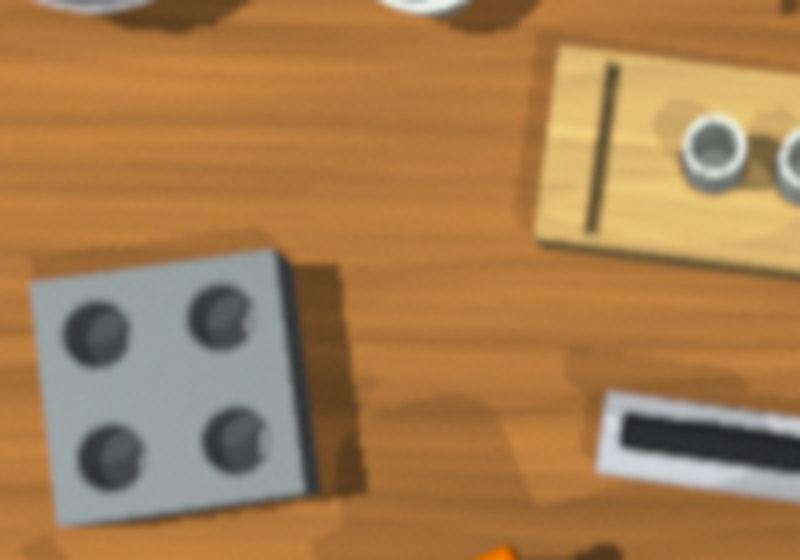

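View pics/topd.png

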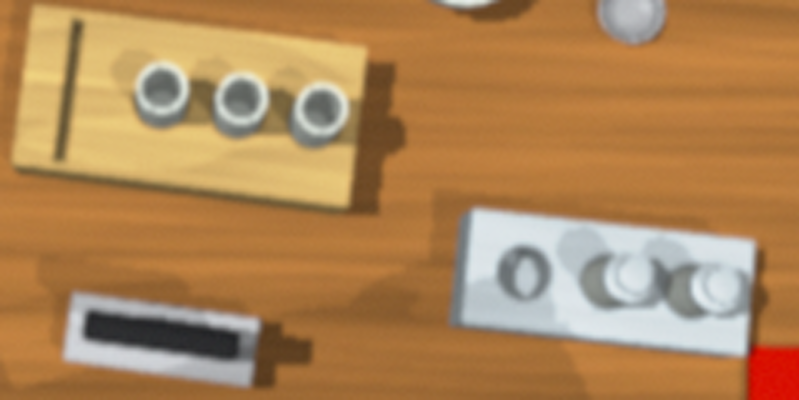

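The stand crop confirms the scraper: black handle in steel stand at topd (162,336). The three white rims are at topd (162,88), (241,97), (321,109), the knobs at (634,278) and (720,288), and the wash holes at topc (97,334), (220,317), (236,440), (111,457).

```bash
cat > meas.py <<'E'
from h import *
c=cam("top")
A=lambda p:(90+(p[0]+.5)/4-.5,130+(p[1]+.5)/4-.5)
B=lambda p:(220+(p[0]+.5)/3.33-.5,140+(p[1]+.5)/3.33-.5)
def P(n,f,z,*ps):
    w=np.array([ray(c,*f(p),z)[:2] for p in ps]); print(n,w.round(4).tolist(),"mean",w.mean(0).round(4)); return w
P("washholes",A,.06,(97,334),(220,317),(236,440),(111,457))
P("washcorn",A,.06,(30,283),(275,249),(307,493),(60,525))
b=P("blockcorn",B,.06,(35,5),(366,46),(350,208),(12,165))
print("row ang",[np.degrees(np.arctan2(*(b[i]-b[j])[::-1])) for i,j in((0,1),(3,2))],np.linalg.norm(b[0]-b[1]),np.linalg.norm(b[0]-b[3]))
P("slotA",A,.06,(613,63),(592,233)); P("slotB",B,.06,(77,22),(60,160))
P("open",B,.12,(162,88),(241,97),(321,109))
P("knob",B,.133,(634,278),(720,288)); P("empty",B,.057,(524,272))
k=P("caddy",B,.057,(470,207),(756,240),(747,356),(453,326))
h=P("handle",B,.128,(88,311),(241,335),(237,360),(84,337))
P("stand",B,.04,(72,292),(261,318),(250,387),(63,360))
for n,b in(("caddy",k),("handle",h)): print(n,[np.degrees(np.arctan2(*(b[i]-b[j])[::-1])) for i,j in((0,1),(3,2))])
# scene view refinement: tubes
s=cam("scene"); im=s[0][190:290,80:340]
cv2.imwrite("pics/sc.png",cv2.resize(im,None,fx=3,fy=3,interpolation=cv2.INTER_CUBIC))
E
python3 meas.py
```

```text
washholes [[0.5023, 0.3768], [0.5144, 0.3023], [0.4395, 0.2896], [0.4275, 0.3649]] mean [0.4709 0.3334]
washcorn [[0.5326, 0.419], [0.557, 0.2704], [0.4083, 0.2453], [0.3857, 0.3938]] mean [0.4709 0.3321]
blockcorn [[0.6873, 0.0982], [0.6623, -0.1483], [0.5411, -0.1381], [0.5672, 0.1118]] mean [ 0.6145 -0.0191]
row ang [np.float64(84.21964845874928), np.float64(84.02234792276252)] 0.24778981515429768 0.12081178817524019
slotA [[0.6774, 0.0665], [0.5713, 0.0766]] mean [0.6244 0.0716]
slotB [[0.6752, 0.0667], [0.5718, 0.0765]] mean [0.6235 0.0716]
open [[0.6169, 0.0025], [0.6118, -0.0535], [0.6046, -0.1102]] mean [ 0.6111 -0.0537]
knob [[0.4888, -0.3289], [0.4832, -0.3889]] mean [ 0.486  -0.3589]
empty [[0.4969, -0.2676]] mean [ 0.4969 -0.2676]
caddy [[0.5442, -0.2273], [0.5245, -0.4395], [0.4386, -0.4324], [0.4559, -0.2155]] mean [ 0.4908 -0.3287]
handle [[0.4577, 0.0505], [0.4433, -0.0563], [0.4259, -0.0538], [0.4396, 0.0528]] mean [ 0.4416 -0.0017]
stand [[0.4756, 0.0661], [0.4594, -0.075], [0.408, -0.0678], [0.4249, 0.0714]] mean [ 0.442  -0.0013]
caddy [np.float64(84.69555683807398), np.float64(85.4439800373223)]
handle [np.float64(82.35295506527581), np.float64(82.71942655764451)]
```

View pics/sc.png

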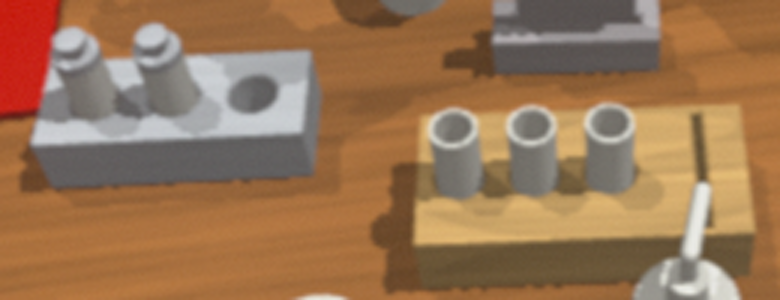

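Emit:
apply_moves(
  commands=[
    [0, 0, 0, -0.109],
    [0, 0, 0, -0.109],
    [0, 0, 0, -0.109],
    [0, 0, 0, -0.109],
    [0, 0, 0, -0.109],
  ],
  claw=0.3,
)

```text
clock: 0.67
eef_pos: [0.2124, -0.4525, 0.2276]
tool_rot: [0.874, 0.486, 0.0, -0.0]
ft_force: [1.1, 0.3, -0.1]
grip_width: 0.0597
grasp_force: 0.0
```

Emit:
apply_moves(
  commands=[
    [0, 0, 0, -0.109],
    [0, 0, 0, -0.109],
    [0, 0, 0, -0.109],
    [0, 0, 0, -0.109],
    [0, 0, 0, 0],
  ],
)

```text
clock: 1.08
eef_pos: [0.2124, -0.4525, 0.2276]
tool_rot: [0.743, 0.67, 0.0, -0.0]
ft_force: [-0.5, -0.0, -0.3]
grip_width: 0.0598
grasp_force: 0.0
```

```bash
cat >> h.py <<'E'
from scipy.spatial.transform import Rotation as Ro
def go(x,y,z=None):
    o=bot.get_obs(); R=Ro.from_quat(o["tool_rot"]).as_matrix(); p=o["eef_pos"]
    d=np.array([x,y,p[2] if z is None else z])-p
    print("t",round(o["clock"],2),"tcp",p.round(4),"yaw",round(np.degrees(np.arctan2(R[1,0],R[0,0])),2),"q",o["joint_pos"].round(2),"w",round(o["grip_width"],4),"units",(R.T@d/.02).round(2),"tilt",R[:,2].round(3))
E
python3 - <<'E'
from h import *
go(.617,.003)
s=cam("scene");S=lambda p:(80+(p[0]+.5)/3-.5,190+(p[1]+.5)/3-.5)
for n,z,p in(("open",.12,(454,128)),("o",.12,(531,126)),("o",.12,(609,125)),("knob",.133,(74,38)),("k",.133,(155,36)),("empty",.057,(252,94)),("slot",.06,(698,116))): print(n,ray(s,*S(p),z).round(4))
c=cam("top")
for p in((258,105),(258,90),(267,95),(245,103),(258,122)): print([ray(c,*p,z).round(3)[:2] for z in(0,.15,.19)])
E
```

```text
t 1.08 tcp [ 0.2124 -0.4525  0.2276] yaw 84.11 q [-1.13  0.24  0.    1.34 -0.    0.54] w 0.0598 units [24.73 17.79  0.  ] tilt [-0.  0. -1.]
open [ 0.6055 -0.1098  0.12  ]
o [ 0.612  -0.0543  0.12  ]
o [0.6196 0.0019 0.12  ]
knob [ 0.4871 -0.3873  0.133 ]
k [ 0.4943 -0.3265  0.133 ]
empty [ 0.498  -0.2684  0.057 ]
slot [0.5752 0.0783 0.06  ]
[array([0.797, 0.033]), array([0.754, 0.03 ]), array([0.743, 0.029])]
[array([0.837, 0.034]), array([0.79, 0.03]), array([0.777, 0.03 ])]
[array([0.825, 0.01 ]), array([0.779, 0.009]), array([0.766, 0.009])]
[array([0.802, 0.067]), array([0.758, 0.06 ]), array([0.747, 0.058])]
[array([0.752, 0.032]), array([0.714, 0.029]), array([0.704, 0.028])]
```

Emit:
apply_moves(
  commands=[
    [0.99, 0.712, 0, 0],
    [0.99, 0.712, 0, 0],
    [0.99, 0.712, 0, 0],
    [0.99, 0.712, 0, 0],
    [0.99, 0.712, 0, 0],
  ],
)

```text
clock: 1.6
eef_pos: [0.2941, -0.3607, 0.2278]
tool_rot: [0.744, 0.668, 0.0, 0.0]
ft_force: [0.6, -0.2, -0.4]
grip_width: 0.0599
grasp_force: 0.0
```

Emit:
apply_moves(
  commands=[
    [0.99, 0.712, 0, 0],
    [0.99, 0.712, 0, 0],
    [0.99, 0.712, 0, 0],
    [0.99, 0.712, 0, 0],
    [0.99, 0.712, 0, 0],
  ],
)

```text
clock: 2.02
eef_pos: [0.3754, -0.2696, 0.2279]
tool_rot: [0.744, 0.668, 0.0, 0.0]
ft_force: [0.7, -1.0, 0.7]
grip_width: 0.0598
grasp_force: 0.0
```

Emit:
apply_moves(
  commands=[
    [0.99, 0.712, 0, 0],
    [0.99, 0.712, 0, 0],
    [0.99, 0.712, 0, 0],
    [0.99, 0.712, 0, 0],
    [0.99, 0.712, 0, 0],
  ],
)

```text
clock: 2.43
eef_pos: [0.4566, -0.1786, 0.2278]
tool_rot: [0.744, 0.668, 0.0, 0.0]
ft_force: [-0.2, -0.1, 0.8]
grip_width: 0.0597
grasp_force: 0.0
```

Emit:
apply_moves(
  commands=[
    [0.99, 0.712, 0, 0],
    [0.99, 0.712, 0, 0],
    [0.99, 0.712, 0, 0],
    [0.99, 0.712, 0, 0],
    [0.99, 0.712, 0, 0],
  ],
)

```text
clock: 2.85
eef_pos: [0.5377, -0.0875, 0.2277]
tool_rot: [0.744, 0.668, -0.0, -0.0]
ft_force: [-0.1, 0.8, 0.3]
grip_width: 0.0597
grasp_force: 0.0
```

Emit:
apply_moves(
  commands=[
    [0.99, 0.712, 0, 0],
    [0.99, 0.712, 0, 0],
    [0.99, 0.712, 0, 0],
    [0.99, 0.712, 0, 0],
    [0.99, 0.712, 0, 0],
  ],
)

```text
clock: 3.27
eef_pos: [0.6188, 0.0035, 0.2276]
tool_rot: [0.744, 0.668, -0.0, -0.0]
ft_force: [-0.0, 0.1, -0.3]
grip_width: 0.0595
grasp_force: 0.0
```

Emit:
apply_moves(
  commands=[
    [0, 0, 0, 0],
    [0, 0, 0, 0],
    [0, 0, 0, 0],
    [0, 0, 0, 0],
    [0, 0, 0, 0],
  ],
)

```text
clock: 3.68
eef_pos: [0.6177, 0.0015, 0.2281]
tool_rot: [0.744, 0.668, -0.0, 0.0]
ft_force: [-1.0, -0.1, 0.2]
grip_width: 0.0598
grasp_force: 0.0
```

```bash
python3 -c "
from h import *
go(.618,.0023,.101)"
```

```text
t 3.68 tcp [0.6177 0.0015 0.2281] yaw 83.89 q [ 0.    0.48  0.35  1.44 -0.    1.68] w 0.0598 units [0.04 0.01 6.36] tilt [-0. -0. -1.]
```

Emit:
apply_moves(
  commands=[
    [0.04, 0.01, 1, 0],
    [0, 0, 1, 0],
    [0, 0, 1, 0],
    [0, 0, 1, 0],
    [0, 0, 1, 0],
  ],
)

```text
clock: 4.1
eef_pos: [0.6181, 0.0023, 0.1275]
tool_rot: [0.744, 0.668, 0.0, 0.0]
ft_force: [0.4, 0.1, 0.3]
grip_width: 0.0596
grasp_force: 0.0
```

Emit:
apply_moves(
  commands=[
    [0, 0, 0.7, 0],
    [0, 0, 0.65, 0],
    [0, 0, 0, 0],
    [0, 0, 0, 0],
    [0, 0, 0, 0],
  ],
)

```text
clock: 4.52
eef_pos: [0.619, 0.0027, 0.102]
tool_rot: [0.743, 0.669, 0.001, 0.001]
ft_force: [-1.2, 0.3, 0.2]
grip_width: 0.0595
grasp_force: 0.0
```

Emit:
apply_moves(
  commands=[
    [0, 0, 0, 0],
    [0, 0, 0, 0],
    [0, 0, 0, 0],
    [0, 0, 0, 0],
    [0, 0, 0, 0],
  ],
  claw=1,
)

```text
clock: 4.93
eef_pos: [0.6196, 0.0033, 0.1026]
tool_rot: [0.743, 0.669, 0.001, 0.001]
ft_force: [-0.8, -0.3, 5.1]
grip_width: 0.0336
grasp_force: 60.1
```

Emit:
apply_moves(
  commands=[
    [0, 0, 0, 0],
    [0, 0, -0.5, 0],
    [0, 0, -0.5, 0],
    [0, 0, -1, 0],
    [0, 0, -1, 0],
  ],
)

```text
clock: 5.35
eef_pos: [0.618, 0.0033, 0.1613]
tool_rot: [0.743, 0.669, -0.001, -0.001]
ft_force: [-0.3, 0.9, -0.7]
grip_width: 0.0334
grasp_force: 60.2
```

Emit:
apply_moves(
  commands=[
    [0, 0, -1, 0],
    [0, 0, -1, 0],
    [0, 0, -1, 0],
    [0, 0, 0, 0],
    [0, 0, 0, 0],
  ],
)

```text
clock: 5.77
eef_pos: [0.6194, 0.0032, 0.2226]
tool_rot: [0.743, 0.669, 0.001, 0.001]
ft_force: [0.5, -0.6, -2.2]
grip_width: 0.0335
grasp_force: 60.3
```

```bash
python3 -c "
from h import *
go(.5023,.3766)"
```

```text
t 5.77 tcp [0.6194 0.0032 0.2226] yaw 84.0 q [0.01 0.48 0.34 1.43 0.   1.68] w 0.0335 units [17.95 -7.77 -0.02] tilt [ 0.004  0.    -1.   ]
```

Emit:
apply_moves(
  commands=[
    [0.9, -0.387, 0, 0],
    [0.9, -0.387, 0, 0],
    [0.9, -0.387, 0, 0],
    [0.9, -0.387, 0, 0],
    [0.9, -0.387, 0, 0],
  ],
)

```text
clock: 6.18
eef_pos: [0.588, 0.0974, 0.2189]
tool_rot: [0.743, 0.669, -0.001, -0.001]
ft_force: [0.2, 0.0, -2.0]
grip_width: 0.0334
grasp_force: 60.3
```

Emit:
apply_moves(
  commands=[
    [0.9, -0.387, 0, 0],
    [0.9, -0.387, 0, 0],
    [0.9, -0.387, 0, 0],
    [0.9, -0.387, 0, 0],
    [0.9, -0.387, 0, 0],
  ],
)

```text
clock: 6.6
eef_pos: [0.5589, 0.1909, 0.2189]
tool_rot: [0.743, 0.669, -0.002, -0.001]
ft_force: [-0.2, 0.2, -0.2]
grip_width: 0.0331
grasp_force: 60.3
```

Emit:
apply_moves(
  commands=[
    [0.9, -0.387, 0, 0],
    [0.9, -0.387, 0, 0],
    [0.9, -0.387, 0, 0],
    [0.9, -0.387, 0, 0],
    [0.9, -0.387, 0, 0],
  ],
)

```text
clock: 7.02
eef_pos: [0.5299, 0.2843, 0.2189]
tool_rot: [0.743, 0.669, -0.002, -0.0]
ft_force: [0.2, 0.3, -0.5]
grip_width: 0.0333
grasp_force: 60.3
```

Emit:
apply_moves(
  commands=[
    [0.9, -0.387, 0, 0],
    [0.9, -0.387, 0, 0],
    [0.9, -0.387, 0, 0],
    [0.9, -0.387, 0, 0],
    [0.9, -0.387, 0, 0],
  ],
)

```text
clock: 7.43
eef_pos: [0.501, 0.3777, 0.2188]
tool_rot: [0.743, 0.669, -0.002, -0.0]
ft_force: [-0.2, 0.4, -0.2]
grip_width: 0.0336
grasp_force: 60.3
```

Emit:
apply_moves(
  commands=[
    [0, 0, 1, 0],
    [0, 0, 1, 0],
    [0, 0, 0, 0],
    [0, 0, 0, 0],
    [0, 0, 0, 0],
  ],
)

```text
clock: 7.85
eef_pos: [0.5021, 0.3771, 0.1807]
tool_rot: [0.743, 0.669, -0.0, -0.0]
ft_force: [-0.2, 0.2, -0.6]
grip_width: 0.0336
grasp_force: 60.3
```

```bash
python3 - <<'E'
from h import *
go(.5023,.3766)
c=cam("top");s=cam("scene")
a=cv2.resize(c[0][170:280,80:190],None,fx=4,fy=4,interpolation=cv2.INTER_CUBIC); b=cv2.resize(s[0][120:230,350:440],(360,440),interpolation=cv2.INTER_CUBIC)
cv2.imwrite("pics/w1.png",np.hstack([a,b]))
E
```

```text
t 7.85 tcp [0.5021 0.3771 0.1807] yaw 83.98 q [ 0.64  0.52  0.29  1.35 -0.    2.32] w 0.0336 units [-0.02  0.01  0.  ] tilt [-0.001 -0.001 -1.   ]
```

View pics/w1.png

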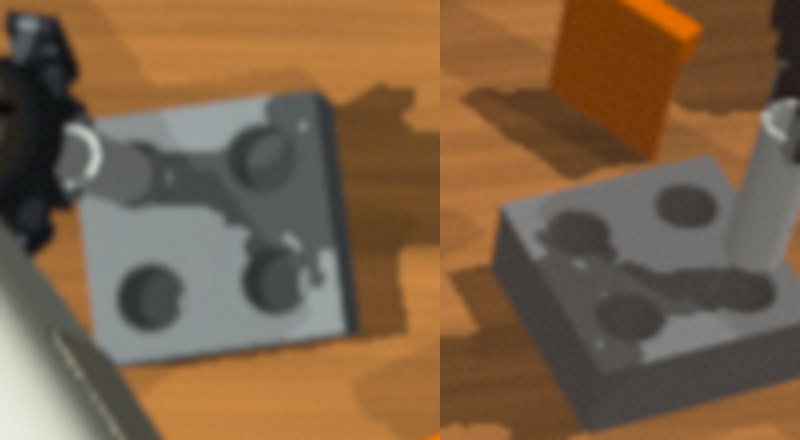

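The tube hangs upright over the wash hole at w1 (150,160), so I'm lowering it.

Emit:
apply_moves(
  commands=[
    [0, 0, 0.7, 0],
    [0, 0, 0.7, 0],
    [0, 0, 0.5, 0],
    [0, 0, 0.5, 0],
    [0, 0, 0.5, 0],
  ],
)

```text
clock: 8.37
eef_pos: [0.5026, 0.3775, 0.1228]
tool_rot: [0.743, 0.669, 0.001, 0.0]
ft_force: [-0.1, -0.2, -0.5]
grip_width: 0.0335
grasp_force: 60.3
```

Emit:
apply_moves(
  commands=[
    [0, 0, 0.5, 0],
    [0, 0, 0.3, 0],
    [0, 0, 0.2, 0],
    [0, 0, 0, 0],
    [0, 0, 0, 0],
  ],
)

```text
clock: 8.78
eef_pos: [0.5024, 0.3775, 0.1029]
tool_rot: [0.743, 0.669, 0.0, 0.0]
ft_force: [-0.6, 0.2, -0.8]
grip_width: 0.0335
grasp_force: 60.2
```

Emit:
apply_moves(
  commands=[
    [0, 0, 0, 0],
    [0, 0, 0, 0],
    [0, 0, 0, 0],
    [0, 0, -0.5, 0],
    [0, 0, -0.5, 0],
  ],
  claw=0.3,
)

```text
clock: 9.2
eef_pos: [0.5017, 0.3771, 0.123]
tool_rot: [0.743, 0.669, -0.001, -0.0]
ft_force: [0.4, -0.3, -0.1]
grip_width: 0.0597
grasp_force: 0.0
```

Emit:
apply_moves(
  commands=[
    [0, 0, -1, 0],
    [0, 0, -1, 0],
    [0, 0, -1, 0],
    [0, 0, -1, 0],
    [0, 0, -1, 0],
  ],
)

```text
clock: 9.62
eef_pos: [0.5023, 0.3776, 0.2255]
tool_rot: [0.743, 0.669, 0.001, 0.0]
ft_force: [0.1, 0.1, -0.9]
grip_width: 0.0599
grasp_force: 0.0
```

Emit:
apply_moves(
  commands=[
    [-0.834, 0.308, 0, 0],
    [-0.834, 0.308, 0, 0],
    [-0.834, 0.308, 0, 0],
    [-0.834, 0.308, 0, 0],
    [-0.834, 0.308, 0, 0],
  ],
)

```text
clock: 10.03
eef_pos: [0.5245, 0.2908, 0.2246]
tool_rot: [0.743, 0.669, 0.001, 0.0]
ft_force: [-0.2, -0.3, 0.4]
grip_width: 0.0597
grasp_force: 0.0
```

Emit:
apply_moves(
  commands=[
    [-0.834, 0.308, 0, 0],
    [-0.834, 0.308, 0, 0],
    [-0.834, 0.308, 0, 0],
    [-0.834, 0.308, 0, 0],
    [-0.834, 0.308, 0, 0],
  ],
)

```text
clock: 10.45
eef_pos: [0.5465, 0.2044, 0.2245]
tool_rot: [0.743, 0.669, 0.001, 0.0]
ft_force: [-0.8, -0.5, -0.0]
grip_width: 0.0597
grasp_force: 0.0
```

Emit:
apply_moves(
  commands=[
    [-0.834, 0.308, 0, 0],
    [-0.834, 0.308, 0, 0],
    [-0.834, 0.308, 0, 0],
    [-0.834, 0.308, 0, 0],
    [-0.834, 0.308, 0, 0],
  ],
)

```text
clock: 10.87
eef_pos: [0.5684, 0.1182, 0.2245]
tool_rot: [0.743, 0.669, 0.001, 0.001]
ft_force: [0.0, 0.9, -1.0]
grip_width: 0.0597
grasp_force: 0.0
```

Emit:
apply_moves(
  commands=[
    [-0.834, 0.308, 0, 0],
    [-0.834, 0.308, 0, 0],
    [-0.834, 0.308, 0, 0],
    [-0.834, 0.308, 0, 0],
    [-0.834, 0.308, 0, 0],
  ],
)

```text
clock: 11.28
eef_pos: [0.5903, 0.032, 0.2245]
tool_rot: [0.743, 0.669, 0.001, 0.001]
ft_force: [0.9, 0.6, 0.3]
grip_width: 0.0598
grasp_force: 0.0
```

Emit:
apply_moves(
  commands=[
    [-0.834, 0.308, 0, 0],
    [-0.834, 0.308, 0, 0],
    [-0.834, 0.308, 0, 0],
    [-0.834, 0.308, 0, 0],
    [-0.834, 0.308, 0, 0],
  ],
)

```text
clock: 11.7
eef_pos: [0.6122, -0.0542, 0.2245]
tool_rot: [0.743, 0.669, 0.001, 0.001]
ft_force: [0.5, 1.1, 0.0]
grip_width: 0.059
grasp_force: 0.0
```

Emit:
apply_moves(
  commands=[
    [0, 0, 0, 0],
    [0, 0, 0, 0],
    [0, 0, 0, 0],
    [0, 0, 0, 0],
    [0, 0, 0, 0],
  ],
)

```text
clock: 12.12
eef_pos: [0.6116, -0.0524, 0.2232]
tool_rot: [0.743, 0.67, 0.0, 0.0]
ft_force: [0.5, 0.4, -1.0]
grip_width: 0.0594
grasp_force: 0.0
```

```bash
python3 - <<'E'
from h import *
go(.612,-.0542,.1015)
s=cam("scene"); cv2.imwrite("pics/s2.png",s[0])
E
```

```text
t 12.12 tcp [ 0.6116 -0.0524  0.2232] yaw 84.08 q [-0.09  0.47  0.33  1.43  0.    1.59] w 0.0594 units [-0.09  0.03  6.08] tilt [ 0.  0. -1.]
```

View pics/s2.png

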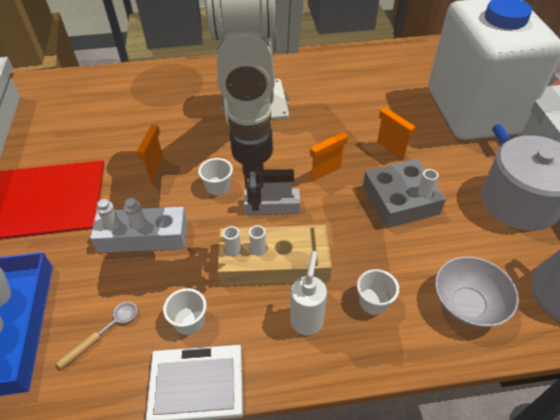

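The first tube is down in the wash rack (s2 429,180). The next one goes to the neighbouring hole.

Emit:
apply_moves(
  commands=[
    [-0.06, 0.02, 1, 0],
    [0, 0, 1, 0],
    [0, 0, 1, 0],
    [0, 0, 1, 0],
    [0, 0, 1, 0],
  ],
)

```text
clock: 12.58
eef_pos: [0.6119, -0.0539, 0.1221]
tool_rot: [0.743, 0.67, 0.0, 0.0]
ft_force: [-0.9, -0.2, -0.2]
grip_width: 0.0599
grasp_force: 0.0
```

Emit:
apply_moves(
  commands=[
    [0, 0, 0.6, 0],
    [0, 0, 0.48, 0],
    [0, 0, 0, 0],
    [0, 0, 0, 0],
    [0, 0, 0, 0],
  ],
)

```text
clock: 13.0
eef_pos: [0.6128, -0.0545, 0.1023]
tool_rot: [0.743, 0.669, 0.001, 0.001]
ft_force: [-0.1, 0.3, 1.0]
grip_width: 0.0595
grasp_force: 0.0
```

Emit:
apply_moves(
  commands=[
    [0, 0, 0, 0],
    [0, 0, 0, 0],
    [0, 0, 0, 0],
    [0, 0, 0, 0],
    [0, 0, 0, 0],
  ],
  claw=1,
)

```text
clock: 13.42
eef_pos: [0.6131, -0.0547, 0.1029]
tool_rot: [0.743, 0.669, 0.001, 0.001]
ft_force: [-0.3, 0.6, 6.3]
grip_width: 0.0336
grasp_force: 60.2
```

Emit:
apply_moves(
  commands=[
    [0, 0, 0, 0],
    [0, 0, -0.5, 0],
    [0, 0, -0.5, 0],
    [0, 0, -1, 0],
    [0, 0, -1, 0],
  ],
)

```text
clock: 13.83
eef_pos: [0.6114, -0.0546, 0.1616]
tool_rot: [0.743, 0.669, -0.001, -0.001]
ft_force: [0.2, 1.0, -0.9]
grip_width: 0.0332
grasp_force: 60.3
```

Emit:
apply_moves(
  commands=[
    [0, 0, -1, 0],
    [0, 0, -1, 0],
    [0, 0, -1, 0],
    [0, 0, 0, 0],
    [0, 0, 0, 0],
  ],
)

```text
clock: 14.25
eef_pos: [0.6128, -0.0547, 0.223]
tool_rot: [0.743, 0.669, 0.001, 0.001]
ft_force: [0.6, 0.3, -0.9]
grip_width: 0.0334
grasp_force: 60.3
```

Emit:
apply_moves(
  commands=[
    [0.858, -0.335, 0, 0],
    [0.858, -0.335, 0, 0],
    [0.858, -0.335, 0, 0],
    [0.858, -0.335, 0, 0],
    [0.858, -0.335, 0, 0],
  ],
)

```text
clock: 14.67
eef_pos: [0.5863, 0.0348, 0.2193]
tool_rot: [0.743, 0.669, -0.001, -0.001]
ft_force: [0.6, -0.1, -1.4]
grip_width: 0.0335
grasp_force: 60.3
```

Emit:
apply_moves(
  commands=[
    [0.858, -0.335, 0, 0],
    [0.858, -0.335, 0, 0],
    [0.858, -0.335, 0, 0],
    [0.858, -0.335, 0, 0],
    [0.858, -0.335, 0, 0],
  ],
)

```text
clock: 15.08
eef_pos: [0.5619, 0.1237, 0.2193]
tool_rot: [0.743, 0.669, -0.002, -0.001]
ft_force: [-0.4, -0.3, -0.4]
grip_width: 0.0337
grasp_force: 60.3
```

Emit:
apply_moves(
  commands=[
    [0.858, -0.335, 0, 0],
    [0.858, -0.335, 0, 0],
    [0.858, -0.335, 0, 0],
    [0.858, -0.335, 0, 0],
    [0.858, -0.335, 0, 0],
  ],
)

```text
clock: 15.5
eef_pos: [0.5376, 0.2123, 0.2193]
tool_rot: [0.743, 0.669, -0.002, -0.001]
ft_force: [-1.0, 0.2, -1.3]
grip_width: 0.0335
grasp_force: 60.3
```

Emit:
apply_moves(
  commands=[
    [0.858, -0.335, 0, 0],
    [0.858, -0.335, 0, 0],
    [0.858, -0.335, 0, 0],
    [0.858, -0.335, 0, 0],
    [0.858, -0.335, 0, 0],
  ],
)

```text
clock: 15.92
eef_pos: [0.5134, 0.301, 0.2193]
tool_rot: [0.743, 0.669, -0.002, -0.0]
ft_force: [-0.6, -0.2, -0.4]
grip_width: 0.0339
grasp_force: 60.3
```

Emit:
apply_moves(
  commands=[
    [0, 0, 1, 0],
    [0, 0, 1, 0],
    [0, 0, 0, 0],
    [0, 0, 0, 0],
    [0, 0, 0, 0],
  ],
)

```text
clock: 16.33
eef_pos: [0.5145, 0.3004, 0.1811]
tool_rot: [0.743, 0.669, -0.0, -0.0]
ft_force: [-0.1, 0.2, -0.8]
grip_width: 0.0337
grasp_force: 60.3
```

```bash
python3 - <<'E'
from h import *
go(.5145,.3018,.103)
E
```

```text
t 16.33 tcp [0.5145 0.3004 0.1811] yaw 83.98 q [0.53 0.45 0.19 1.31 0.   2.2 ] w 0.0337 units [ 0.07 -0.    3.91] tilt [-0.001 -0.    -1.   ]
```

Emit:
apply_moves(
  commands=[
    [0.07, 0, 0.7, 0],
    [0, 0, 0.7, 0],
    [0, 0, 0.5, 0],
    [0, 0, 0.5, 0],
    [0, 0, 0.5, 0],
  ],
)

```text
clock: 16.75
eef_pos: [0.5153, 0.3021, 0.1233]
tool_rot: [0.743, 0.669, 0.001, 0.0]
ft_force: [0.1, 0.1, -0.6]
grip_width: 0.0337
grasp_force: 60.3
```

Emit:
apply_moves(
  commands=[
    [0, 0, 0.5, 0],
    [0, 0, 0.3, 0],
    [0, 0, 0.2, 0],
    [0, 0, 0, 0],
    [0, 0, 0, 0],
  ],
)

```text
clock: 17.17
eef_pos: [0.515, 0.3022, 0.1034]
tool_rot: [0.743, 0.669, 0.0, 0.0]
ft_force: [-0.5, -0.0, -0.3]
grip_width: 0.0338
grasp_force: 60.3
```

Emit:
apply_moves(
  commands=[
    [0, 0, 0, 0],
    [0, 0, 0, 0],
    [0, 0, 0, 0],
    [0, 0, -0.5, 0],
    [0, 0, -0.5, 0],
  ],
  claw=0.3,
)

```text
clock: 17.58
eef_pos: [0.5143, 0.3018, 0.1234]
tool_rot: [0.743, 0.669, -0.001, -0.0]
ft_force: [0.5, -0.3, 0.2]
grip_width: 0.0595
grasp_force: 0.0
```

Emit:
apply_moves(
  commands=[
    [0, 0, -1, 0],
    [0, 0, -1, 0],
    [0, 0, -1, 0],
    [0, 0, -1, 0],
    [0, 0, -1, 0],
  ],
)

```text
clock: 18.0
eef_pos: [0.515, 0.3022, 0.2258]
tool_rot: [0.743, 0.669, 0.001, 0.0]
ft_force: [0.9, -0.0, 0.3]
grip_width: 0.0596
grasp_force: 0.0
```

Emit:
apply_moves(
  commands=[
    [-0.801, 0.266, 0, 0],
    [-0.801, 0.266, 0, 0],
    [-0.801, 0.266, 0, 0],
    [-0.801, 0.266, 0, 0],
    [-0.801, 0.266, 0, 0],
  ],
)

```text
clock: 18.42
eef_pos: [0.5333, 0.2191, 0.2249]
tool_rot: [0.743, 0.669, 0.001, 0.0]
ft_force: [-0.2, 0.5, -0.0]
grip_width: 0.0598
grasp_force: 0.0
```

Emit:
apply_moves(
  commands=[
    [-0.801, 0.266, 0, 0],
    [-0.801, 0.266, 0, 0],
    [-0.801, 0.266, 0, 0],
    [-0.801, 0.266, 0, 0],
    [-0.801, 0.266, 0, 0],
  ],
)

```text
clock: 18.83
eef_pos: [0.5514, 0.1365, 0.2248]
tool_rot: [0.743, 0.669, 0.001, 0.001]
ft_force: [0.1, -0.2, -0.2]
grip_width: 0.0597
grasp_force: 0.0
```

Emit:
apply_moves(
  commands=[
    [-0.801, 0.266, 0, 0],
    [-0.801, 0.266, 0, 0],
    [-0.801, 0.266, 0, 0],
    [-0.801, 0.266, 0, 0],
    [-0.801, 0.266, 0, 0],
  ],
)

```text
clock: 19.25
eef_pos: [0.5695, 0.054, 0.2249]
tool_rot: [0.743, 0.669, 0.001, 0.001]
ft_force: [0.1, -0.3, 0.5]
grip_width: 0.06
grasp_force: 0.0
```

Emit:
apply_moves(
  commands=[
    [-0.801, 0.266, 0, 0],
    [-0.801, 0.266, 0, 0],
    [-0.801, 0.266, 0, 0],
    [-0.801, 0.266, 0, 0],
    [-0.801, 0.266, 0, 0],
  ],
)

```text
clock: 19.67
eef_pos: [0.5876, -0.0285, 0.2249]
tool_rot: [0.743, 0.669, 0.001, 0.001]
ft_force: [0.1, -0.2, -1.0]
grip_width: 0.0597
grasp_force: 0.0
```

Emit:
apply_moves(
  commands=[
    [-0.801, 0.266, 0, 0],
    [-0.801, 0.266, 0, 0],
    [-0.801, 0.266, 0, 0],
    [-0.801, 0.266, 0, 0],
    [-0.801, 0.266, 0, 0],
  ],
)

```text
clock: 20.08
eef_pos: [0.6056, -0.111, 0.2249]
tool_rot: [0.743, 0.669, 0.001, 0.001]
ft_force: [-0.0, 0.3, 0.8]
grip_width: 0.0597
grasp_force: 0.0
```

Emit:
apply_moves(
  commands=[
    [0, 0, 0, 0],
    [0, 0, 0, 0],
    [0, 0, 0, 0],
    [0, 0, 0, 0],
    [0, 0, 0, 0],
  ],
)

```text
clock: 20.5
eef_pos: [0.6051, -0.1092, 0.2236]
tool_rot: [0.743, 0.67, 0.0, 0.0]
ft_force: [0.3, -0.0, 0.1]
grip_width: 0.0599
grasp_force: 0.0
```

```bash
python3 - <<'E'
from h import *
go(.6055,-.1103,.1015)
E
```

```text
t 20.5 tcp [ 0.6051 -0.1092  0.2236] yaw 84.07 q [-0.18  0.48  0.34  1.43  0.    1.5 ] w 0.0599 units [-0.06  0.02  6.11] tilt [ 0.  0. -1.]
```

Emit:
apply_moves(
  commands=[
    [-0.05, 0.02, 1, 0],
    [0, 0, 1, 0],
    [0, 0, 1, 0],
    [0, 0, 1, 0],
    [0, 0, 1, 0],
  ],
)

```text
clock: 20.92
eef_pos: [0.6054, -0.1103, 0.1226]
tool_rot: [0.743, 0.67, 0.0, 0.0]
ft_force: [0.2, 0.5, -0.2]
grip_width: 0.0595
grasp_force: 0.0
```

Emit:
apply_moves(
  commands=[
    [0, 0, 0.6, 0],
    [0, 0, 0.5, 0],
    [0, 0, 0, 0],
    [0, 0, 0, 0],
    [0, 0, 0, 0],
  ],
)

```text
clock: 21.33
eef_pos: [0.6063, -0.1111, 0.1024]
tool_rot: [0.743, 0.669, 0.001, 0.001]
ft_force: [0.1, -0.7, 0.3]
grip_width: 0.0595
grasp_force: 0.0
```

Emit:
apply_moves(
  commands=[
    [0, 0, 0, 0],
    [0, 0, 0, 0],
    [0, 0, 0, 0],
    [0, 0, 0, 0],
    [0, 0, 0, 0],
  ],
  claw=1,
)

```text
clock: 21.75
eef_pos: [0.6067, -0.1114, 0.1029]
tool_rot: [0.743, 0.669, 0.001, 0.001]
ft_force: [0.1, -0.1, 6.5]
grip_width: 0.0339
grasp_force: 60.2
```

Emit:
apply_moves(
  commands=[
    [0, 0, 0, 0],
    [0, 0, -0.5, 0],
    [0, 0, -0.5, 0],
    [0, 0, -1, 0],
    [0, 0, -1, 0],
  ],
)

```text
clock: 22.17
eef_pos: [0.6048, -0.1111, 0.1615]
tool_rot: [0.743, 0.669, -0.001, -0.001]
ft_force: [1.3, 0.0, -0.8]
grip_width: 0.0334
grasp_force: 60.4
```

Emit:
apply_moves(
  commands=[
    [0, 0, -1, 0],
    [0, 0, -1, 0],
    [0, 0, -1, 0],
    [0, 0, 0, 0],
    [0, 0, 0, 0],
  ],
)

```text
clock: 22.58
eef_pos: [0.6062, -0.1113, 0.2229]
tool_rot: [0.743, 0.669, 0.001, 0.001]
ft_force: [-0.4, -0.2, -0.7]
grip_width: 0.0337
grasp_force: 60.5
```

Emit:
apply_moves(
  commands=[
    [0.954, -0.517, 0, 0],
    [0.954, -0.517, 0, 0],
    [0.954, -0.517, 0, 0],
    [0.954, -0.517, 0, 0],
    [0.954, -0.517, 0, 0],
  ],
)

```text
clock: 23.0
eef_pos: [0.5623, -0.0101, 0.2193]
tool_rot: [0.743, 0.669, -0.001, -0.001]
ft_force: [0.4, 0.0, -0.4]
grip_width: 0.0332
grasp_force: 60.5
```

Emit:
apply_moves(
  commands=[
    [0.954, -0.517, 0, 0],
    [0.954, -0.517, 0, 0],
    [0.954, -0.517, 0, 0],
    [0.954, -0.517, 0, 0],
    [0.954, -0.517, 0, 0],
  ],
)

```text
clock: 23.42
eef_pos: [0.5209, 0.0901, 0.2194]
tool_rot: [0.743, 0.669, -0.002, -0.001]
ft_force: [1.1, 0.3, -0.6]
grip_width: 0.0337
grasp_force: 60.5
```

Emit:
apply_moves(
  commands=[
    [0.954, -0.517, 0, 0],
    [0.954, -0.517, 0, 0],
    [0.954, -0.517, 0, 0],
    [0.954, -0.517, 0, 0],
    [0.954, -0.517, 0, 0],
  ],
)

```text
clock: 23.83
eef_pos: [0.4795, 0.1902, 0.2195]
tool_rot: [0.743, 0.669, -0.002, -0.001]
ft_force: [-0.0, 0.6, -1.5]
grip_width: 0.0334
grasp_force: 60.5
```

Emit:
apply_moves(
  commands=[
    [0.954, -0.517, 0, 0],
    [0.954, -0.517, 0, 0],
    [0.954, -0.517, 0, 0],
    [0.954, -0.517, 0, 0],
    [0.954, -0.517, 0, 0],
  ],
)

```text
clock: 24.25
eef_pos: [0.4381, 0.2902, 0.2195]
tool_rot: [0.743, 0.669, -0.002, -0.0]
ft_force: [-0.2, 0.2, -0.3]
grip_width: 0.034
grasp_force: 60.5
```

Emit:
apply_moves(
  commands=[
    [0, 0, 1, 0],
    [0, 0, 1, 0],
    [0, 0, 0, 0],
    [0, 0, 0, 0],
    [0, 0, 0, 0],
  ],
)

```text
clock: 24.67
eef_pos: [0.4396, 0.2897, 0.1812]
tool_rot: [0.743, 0.669, -0.0, -0.0]
ft_force: [0.0, 0.5, -0.3]
grip_width: 0.0338
grasp_force: 60.5
```

```bash
python3 - <<'E'
from h import *
go(.4395,.2897,.103)
E
```

```text
t 24.67 tcp [0.4396 0.2897 0.1812] yaw 83.98 q [ 0.58  0.32 -0.01  1.24 -0.    2.26] w 0.0338 units [ 0.   -0.    3.91] tilt [-0.001 -0.001 -1.   ]
```

Emit:
apply_moves(
  commands=[
    [0, 0, 0.7, 0],
    [0, 0, 0.7, 0],
    [0, 0, 0.5, 0],
    [0, 0, 0.5, 0],
    [0, 0, 0.5, 0],
  ],
)

```text
clock: 25.08
eef_pos: [0.4402, 0.29, 0.1232]
tool_rot: [0.743, 0.669, 0.001, 0.0]
ft_force: [0.3, 0.0, -0.8]
grip_width: 0.0337
grasp_force: 60.5
```

Emit:
apply_moves(
  commands=[
    [0, 0, 0.5, 0],
    [0, 0, 0.3, 0],
    [0, 0, 0.2, 0],
    [0, 0, 0, 0],
    [0, 0, 0, 0],
  ],
)

```text
clock: 25.5
eef_pos: [0.4399, 0.2901, 0.1033]
tool_rot: [0.743, 0.669, 0.0, 0.0]
ft_force: [0.8, -0.0, -0.9]
grip_width: 0.0337
grasp_force: 60.4
```

Emit:
apply_moves(
  commands=[
    [0, 0, 0, 0],
    [0, 0, 0, 0],
    [0, 0, 0, 0],
    [0, 0, -0.5, 0],
    [0, 0, -0.5, 0],
  ],
  claw=0.3,
)

```text
clock: 25.92
eef_pos: [0.4393, 0.2897, 0.1235]
tool_rot: [0.743, 0.669, -0.001, -0.0]
ft_force: [-0.3, -0.4, 0.1]
grip_width: 0.06
grasp_force: 0.0
```

Emit:
apply_moves(
  commands=[
    [0, 0, -1, 0],
    [0, 0, -1, 0],
    [0, 0, -1, 0],
    [0, 0, -1, 0],
    [0, 0, -1, 0],
  ],
)

```text
clock: 26.33
eef_pos: [0.4399, 0.2901, 0.2257]
tool_rot: [0.743, 0.669, 0.001, 0.0]
ft_force: [0.2, -0.1, -0.1]
grip_width: 0.0595
grasp_force: 0.0
```

Emit:
apply_moves(
  commands=[
    [-0.965, 0.108, 0, 0],
    [-0.965, 0.108, 0, 0],
    [-0.965, 0.108, 0, 0],
    [-0.965, 0.108, 0, 0],
    [-0.965, 0.108, 0, 0],
  ],
)

```text
clock: 26.75
eef_pos: [0.4406, 0.1922, 0.2248]
tool_rot: [0.743, 0.669, 0.001, 0.0]
ft_force: [0.5, -0.5, -0.3]
grip_width: 0.06
grasp_force: 0.0
```

```bash
python3 - <<'E'
from h import *
go(.4416,-.0017,.1175)
c=cam("top");s=cam("scene")
a=cv2.resize(s[0][110:300,80:460],(760,380),interpolation=cv2.INTER_CUBIC)
b=cv2.resize(c[0][190:260,90:290],(600,210),interpolation=cv2.INTER_CUBIC)
im=np.zeros((600,760,3),np.uint8); im[:380]=a; im[385:595,:600]=b; cv2.imwrite("pics/s3.png",im)
E
```

```text
t 26.75 tcp [0.4406 0.1922 0.2248] yaw 84.02 q [ 0.41  0.2  -0.05  1.31 -0.    2.09] w 0.06 units [-9.64  1.05  5.36] tilt [ 0.002  0.001 -1.   ]
```

View pics/s3.png

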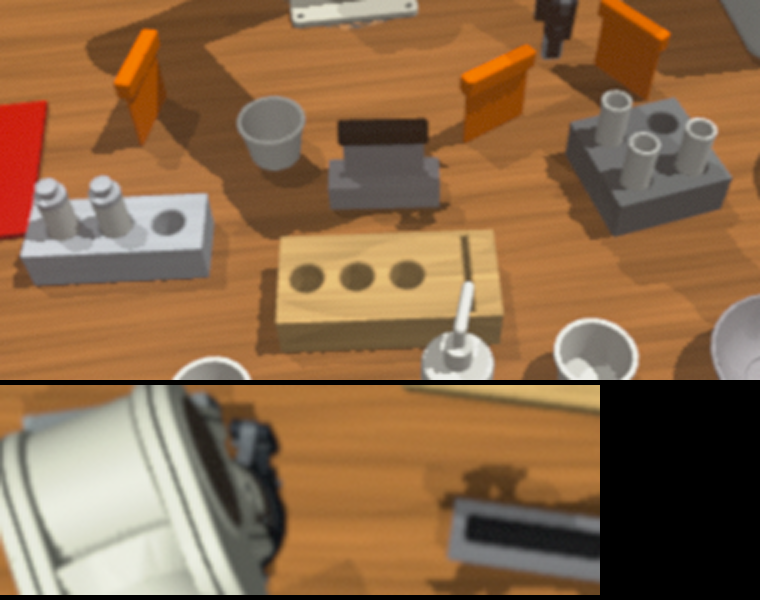

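All three used tubes are down in the wash rack (s3 615,120; 643,165; 698,150), and the scraper stands at s3 (383,150). I'll grasp it by the handle.

Emit:
apply_moves(
  commands=[
    [-0.965, 0.107, 0, 0],
    [-0.965, 0.107, 0, 0],
    [-0.965, 0.107, 0, 0],
    [-0.965, 0.107, 0, 0],
    [-0.965, 0.107, 0, 0],
  ],
)

```text
clock: 27.27
eef_pos: [0.4413, 0.0958, 0.2243]
tool_rot: [0.743, 0.669, 0.001, 0.0]
ft_force: [-0.5, -0.2, -0.2]
grip_width: 0.0598
grasp_force: 0.0
```

Emit:
apply_moves(
  commands=[
    [-0.965, 0.107, 0, 0],
    [-0.965, 0.107, 0, 0],
    [-0.965, 0.107, 0, 0],
    [-0.965, 0.107, 0, 0],
    [-0.965, 0.107, 0, 0.025],
  ],
)

```text
clock: 27.68
eef_pos: [0.4421, -0.0015, 0.2243]
tool_rot: [0.752, 0.659, 0.001, 0.0]
ft_force: [0.3, 0.7, 0.3]
grip_width: 0.0594
grasp_force: 0.0
```

Emit:
apply_moves(
  commands=[
    [0, 0, 0, 0],
    [0, 0, 0, 0],
    [0, 0, 0, 0],
    [0, 0, 0, 0],
    [0, 0, 0, 0],
  ],
)

```text
clock: 28.1
eef_pos: [0.4416, -0.0003, 0.2234]
tool_rot: [0.751, 0.66, 0.0, -0.0]
ft_force: [0.1, 1.1, -0.3]
grip_width: 0.0601
grasp_force: 0.0
```

```bash
python3 - <<'E'
from h import *
go(.4416,-.0017,.1175)
s=cam("scene");S=lambda p:(80+(p[0]+.5)/2-.5,110+(p[1]+.5)/2-.5)
for p in((307,278),(357,276.5),(407,275)): print(ray(s,*S(p),.06).round(4))
for p in((464,236),(474,311)): print("slot",ray(s,*S(p),.06).round(4))
for p in((340,144),(427,143)): print("handle lower front edge",ray(s,*S(p),.1).round(4))
E
```

```text
t 28.1 tcp [ 4.416e-01 -3.000e-04  2.234e-01] yaw 82.6 q [-0.    0.13 -0.15  1.3   0.    1.7 ] w 0.0601 units [-0.07  0.01  5.29] tilt [ 0.  0. -1.]
[ 0.6063 -0.11    0.06  ]
[ 0.6127 -0.0536  0.06  ]
[0.619  0.0029 0.06  ]
slot [0.5733 0.0772 0.06  ]
slot [0.6784 0.069  0.06  ]
handle lower front edge [ 0.4415 -0.0532  0.1   ]
handle lower front edge [0.4558 0.0517 0.1   ]
```

Emit:
apply_moves(
  commands=[
    [-0.05, 0, 1, 0],
    [0, 0, 1, 0],
    [0, 0, 1, 0],
    [0, 0, 1, 0],
    [0, 0, 0.7, 0],
  ],
)

```text
clock: 28.57
eef_pos: [0.4404, -0.0017, 0.1276]
tool_rot: [0.751, 0.66, -0.001, -0.001]
ft_force: [-1.1, 0.7, 0.0]
grip_width: 0.0596
grasp_force: 0.0
```

Emit:
apply_moves(
  commands=[
    [0, 0, 0.5, 0],
    [0, 0, 0, 0],
    [0, 0, 0, 0],
    [0, 0, 0, 0],
    [0, 0, 0, 0],
  ],
)

```text
clock: 28.98
eef_pos: [0.4422, -0.0021, 0.1202]
tool_rot: [0.752, 0.659, 0.001, 0.001]
ft_force: [-0.5, 0.6, -0.6]
grip_width: 0.0596
grasp_force: 0.0
```

Emit:
apply_moves(
  commands=[
    [0, 0, 0, 0],
    [0, 0, 0, 0],
    [0, 0, 0, 0],
    [0, 0, 0, 0],
    [0, 0, 0, 0],
  ],
  claw=1,
)

```text
clock: 29.4
eef_pos: [0.4421, -0.0023, 0.12]
tool_rot: [0.752, 0.659, 0.001, 0.001]
ft_force: [-1.2, 0.1, 4.4]
grip_width: 0.0197
grasp_force: 58.8
```

Emit:
apply_moves(
  commands=[
    [0, 0, 0, 0],
    [0, 0, 0, 0],
    [0, 0, 0, 0],
    [0, 0, 0, 0],
    [0, 0, 0, 0],
  ],
)

```text
clock: 29.82
eef_pos: [0.442, -0.0023, 0.12]
tool_rot: [0.752, 0.659, 0.001, 0.001]
ft_force: [0.4, -0.4, 5.9]
grip_width: 0.0195
grasp_force: 58.9
```

```bash
python3 -c "
from h import *
go(.4416,-.0012)
print(bot.get_obs()['ft_force'],bot.get_obs()['ft_torque'])"
```

```text
t 29.82 tcp [ 0.442  -0.0023  0.12  ] yaw 82.5 q [-0.01  0.21 -0.33  1.03 -0.    1.7 ] w 0.0195 units [ 0.05 -0.03 -0.  ] tilt [ 0.002 -0.    -1.   ]
[ 0.44058637 -0.40132038  5.9477325 ] [-0.03601192  0.04878139  0.06477699]
```

Emit:
apply_moves(
  commands=[
    [0, 0, -0.5, 0],
    [0, 0, -0.5, 0],
    [0, 0, -1, 0],
    [0, 0, -1, 0],
    [0, 0, -1, 0],
  ],
)

```text
clock: 30.23
eef_pos: [0.4403, -0.0023, 0.199]
tool_rot: [0.752, 0.659, -0.001, -0.001]
ft_force: [0.2, -0.1, -2.0]
grip_width: 0.0195
grasp_force: 59.1
```

Emit:
apply_moves(
  commands=[
    [0, 0, -0.5, -0.109],
    [0, 0, 0, -0.109],
    [0, 0, 0, -0.109],
    [0, 0, 0, -0.109],
    [0, 0, 0, -0.109],
  ],
)

```text
clock: 30.65
eef_pos: [0.4406, -0.0023, 0.2085]
tool_rot: [0.533, 0.846, -0.0, -0.001]
ft_force: [-0.8, -0.3, -1.6]
grip_width: 0.0194
grasp_force: 59.1
```

Emit:
apply_moves(
  commands=[
    [0, 0, 0, -0.109],
    [0, 0, 0, -0.109],
    [0, 0, 0, -0.109],
    [0, 0, 0, -0.109],
    [0, 0, 0, -0.109],
  ],
)

```text
clock: 31.07
eef_pos: [0.4405, -0.0023, 0.2083]
tool_rot: [0.274, 0.962, -0.0, -0.001]
ft_force: [0.3, -0.3, -1.3]
grip_width: 0.0192
grasp_force: 59.1
```

Emit:
apply_moves(
  commands=[
    [0, 0, 0, -0.109],
    [0, 0, 0, -0.109],
    [0, 0, 0, -0.109],
    [0, 0, 0, -0.109],
    [0, 0, 0, 0],
  ],
)

```text
clock: 31.48
eef_pos: [0.4406, -0.0023, 0.2084]
tool_rot: [0.051, 0.999, -0.0, -0.001]
ft_force: [0.1, -0.2, -2.2]
grip_width: 0.019
grasp_force: 59.1
```

Emit:
apply_moves(
  commands=[
    [0, 0, 0, 0],
    [0, 0, 0, 0],
    [0, 0, 0, 0],
    [0, 0, 0, 0],
    [0, 0, 0, 0],
  ],
)

```text
clock: 31.9
eef_pos: [0.4413, -0.0023, 0.2092]
tool_rot: [0.052, 0.999, 0.0, -0.0]
ft_force: [1.1, 0.4, -1.8]
grip_width: 0.0198
grasp_force: 59.1
```

```bash
python3 -c "
from h import *
go(.625,.0721)"
```

```text
t 31.9 tcp [ 0.4413 -0.0023  0.2092] yaw 174.02 q [-0.01  0.13 -0.18  1.26  0.    0.1 ] w 0.0198 units [-8.75  4.65 -0.  ] tilt [-0.  0. -1.]
```

Emit:
apply_moves(
  commands=[
    [-0.875, 0.465, 0, 0],
    [-0.875, 0.465, 0, 0],
    [-0.875, 0.465, 0, 0],
    [-0.875, 0.465, 0, 0],
    [-0.875, 0.465, 0, 0],
  ],
)

```text
clock: 32.32
eef_pos: [0.534, 0.0353, 0.2091]
tool_rot: [0.052, 0.999, -0.0, 0.0]
ft_force: [0.7, -0.8, -1.3]
grip_width: 0.0193
grasp_force: 59.1
```

Emit:
apply_moves(
  commands=[
    [-0.875, 0.465, 0, 0],
    [-0.875, 0.465, 0, 0],
    [-0.875, 0.465, 0, 0],
    [-0.875, 0.465, 0, 0],
    [-0.875, 0.465, 0, 0],
  ],
)

```text
clock: 32.73
eef_pos: [0.6258, 0.0725, 0.2088]
tool_rot: [0.052, 0.999, -0.0, -0.0]
ft_force: [0.2, 0.4, -1.0]
grip_width: 0.0188
grasp_force: 59.1
```

Emit:
apply_moves(
  commands=[
    [0, 0, 0.5, 0],
    [0, 0, 0.5, 0],
    [0, 0, 0, 0],
    [0, 0, 0, 0],
    [0, 0, 0, 0],
  ],
)

```text
clock: 33.15
eef_pos: [0.6242, 0.0717, 0.1893]
tool_rot: [0.052, 0.999, -0.0, -0.0]
ft_force: [0.1, 0.8, -1.8]
grip_width: 0.0198
grasp_force: 59.1
```

```bash
python3 - <<'E'
from h import *
go(.625,.0721)
c=cam("top");s=cam("scene")
a=cv2.resize(s[0][190:300,210:350],None,fx=4,fy=4,interpolation=cv2.INTER_CUBIC)
cv2.imwrite("pics/s4.png",a)
E
```

```text
t 33.15 tcp [0.6242 0.0717 0.1893] yaw 174.03 q [ 0.11  0.52  0.31  1.37 -0.    0.22] w 0.0198 units [-0.04  0.02 -0.  ] tilt [-0.001 -0.    -1.   ]
```

View pics/s4.png

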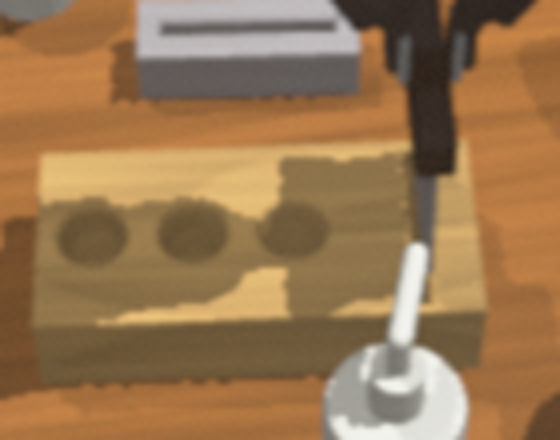

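The blade hangs over the slot (s4 ~425,200, slot end at 428,295). I'm lowering it slowly.

Emit:
apply_moves(
  commands=[
    [-0.02, 0.02, 0.3, 0],
    [0, 0, 0.3, 0],
    [0, 0, 0.3, 0],
    [0, 0, 0.2, 0],
    [0, 0, 0, 0],
  ],
)

```text
clock: 33.67
eef_pos: [0.6265, 0.0726, 0.1719]
tool_rot: [0.052, 0.999, 0.001, 0.003]
ft_force: [-4.5, -1.1, 17.4]
grip_width: 0.0193
grasp_force: 61.3
```

```bash
python3 - <<'E'
from h import *
go(.625,.0721)
o=bot.get_obs(); print(o["ft_force"],o["ft_torque"])
s=cam("scene")
cv2.imwrite("pics/s5.png",cv2.resize(s[0][200:300,270:360],None,fx=6,fy=6,interpolation=cv2.INTER_CUBIC))
E
```

```text
t 33.67 tcp [0.6265 0.0726 0.1719] yaw 174.06 q [0.12 0.52 0.28 1.32 0.   0.22] w 0.0193 units [ 0.07 -0.03 -0.  ] tilt [ 0.006  0.001 -1.   ]
[-4.5012417  -1.08813081 17.35043138] [-0.12019187  1.17105679 -0.02788197]
```

View pics/s5.png

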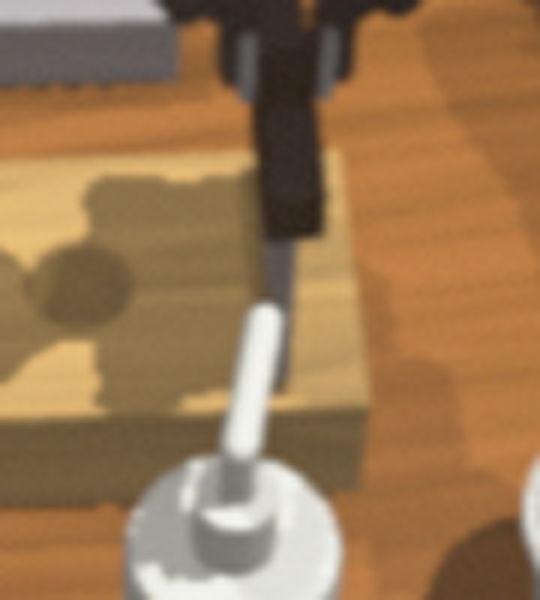

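The blade is resting on the mouth, and the torque suggests its near end catches on the +y edge. I'll lift a little, shift by 1.2 mm and 0.6°, and retry.

Emit:
apply_moves(
  commands=[
    [0, 0, -0.4, 0],
    [0, -0.06, 0, -0.01],
    [0, 0, 0, 0],
    [0, 0, 0, 0],
    [0, 0, 0, 0],
  ],
)

```text
clock: 34.13
eef_pos: [0.6248, 0.0712, 0.1738]
tool_rot: [0.047, 0.999, -0.0, -0.001]
ft_force: [-0.1, -1.1, -2.0]
grip_width: 0.0194
grasp_force: 59.1
```

Emit:
apply_moves(
  commands=[
    [0, 0, 0.2, 0],
    [0, 0, 0.1, 0],
    [0, 0, 0.1, 0],
    [0, 0, 0, 0],
    [0, 0, 0, 0],
  ],
)

```text
clock: 34.55
eef_pos: [0.625, 0.071, 0.1663]
tool_rot: [0.047, 0.999, -0.0, -0.001]
ft_force: [0.0, -0.9, -0.2]
grip_width: 0.0195
grasp_force: 59.4
```

```bash
python3 - <<'E'
from h import *
go(.625,.0721)
o=bot.get_obs(); print(o["ft_force"],o["ft_torque"])
E
```

```text
t 34.55 tcp [0.625  0.071  0.1663] yaw 174.65 q [ 0.11  0.53  0.27  1.31 -0.    0.21] w 0.0195 units [ 0.01  0.06 -0.  ] tilt [-0.001 -0.001 -1.   ]
[ 0.02287616 -0.89947496 -0.22501036] [-0.35429261 -0.06101997 -0.07207172]
```

It's entering freely, so I'll continue.

Emit:
apply_moves(
  commands=[
    [0, -0.02, 0.2, 0],
    [0, 0, 0.2, 0],
    [0, 0, 0.2, 0],
    [0, 0, 0.2, 0],
    [0, 0, 0, 0],
  ],
)

```text
clock: 34.97
eef_pos: [0.6245, 0.0708, 0.1495]
tool_rot: [0.047, 0.999, -0.0, -0.001]
ft_force: [0.2, -0.5, -1.3]
grip_width: 0.0194
grasp_force: 59.3
```

Emit:
apply_moves(
  commands=[
    [0, 0, 0.3, 0],
    [0, 0, 0.3, 0],
    [0, 0, 0.3, 0],
    [0, 0, 0.2, 0],
    [0, 0, 0, 0],
  ],
)

```text
clock: 35.38
eef_pos: [0.6244, 0.0709, 0.1276]
tool_rot: [0.047, 0.999, -0.0, -0.001]
ft_force: [0.3, -0.7, -1.9]
grip_width: 0.0191
grasp_force: 59.3
```

Emit:
apply_moves(
  commands=[
    [0, 0, 0.15, 0],
    [0, 0, 0.1, 0],
    [0, 0, 0, 0],
    [0, 0, 0, 0],
    [0, 0, 0, 0],
  ],
)

```text
clock: 35.8
eef_pos: [0.6254, 0.0709, 0.1243]
tool_rot: [0.047, 0.999, -0.0, 0.0]
ft_force: [1.6, -0.9, -1.8]
grip_width: 0.0194
grasp_force: 59.2
```

Emit:
apply_moves(
  commands=[
    [0, 0, 0, 0],
    [0, 0, 0, 0],
    [0, 0, 0, 0],
    [0, 0, -0.5, 0],
    [0, 0, -0.5, 0],
  ],
  claw=0.3,
)

```text
clock: 36.22
eef_pos: [0.6249, 0.071, 0.1447]
tool_rot: [0.046, 0.999, 0.0, -0.001]
ft_force: [0.3, 0.5, -0.2]
grip_width: 0.06
grasp_force: 0.0
```

Emit:
apply_moves(
  commands=[
    [0, 0, -1, 0],
    [0, 0, -1, 0],
    [0, 0, -1, 0],
    [0, 0, -1, 0],
    [0, 0, 0, 0],
  ],
)

```text
clock: 36.63
eef_pos: [0.6279, 0.0713, 0.2311]
tool_rot: [0.047, 0.999, 0.001, 0.005]
ft_force: [0.8, 0.8, 1.2]
grip_width: 0.0595
grasp_force: 0.0
```

Emit:
apply_moves(
  commands=[
    [0, 0, 0, 0.108],
    [0, 0, 0, 0.108],
    [0, 0, 0, 0.108],
    [0, 0, 0, 0.108],
    [0, 0, 0, 0.108],
  ],
)

```text
clock: 37.05
eef_pos: [0.6254, 0.0709, 0.2249]
tool_rot: [0.326, 0.945, 0.0, 0.0]
ft_force: [-0.0, -0.9, 0.4]
grip_width: 0.0599
grasp_force: 0.0
```

Emit:
apply_moves(
  commands=[
    [0, 0, 0, 0.108],
    [0, 0, 0, 0.108],
    [0, 0, 0, 0.108],
    [0, 0, 0, 0.108],
    [0, 0, 0, 0.108],
  ],
)

```text
clock: 37.47
eef_pos: [0.6254, 0.071, 0.2248]
tool_rot: [0.577, 0.817, 0.0, 0.0]
ft_force: [0.9, -0.5, 0.4]
grip_width: 0.06
grasp_force: 0.0
```

Emit:
apply_moves(
  commands=[
    [0, 0, 0, 0.108],
    [0, 0, 0, 0.108],
    [0, 0, 0, 0.108],
    [0, 0, 0, 0.108],
    [0, 0, 0, 0],
  ],
)

```text
clock: 37.88
eef_pos: [0.6254, 0.071, 0.2248]
tool_rot: [0.744, 0.668, 0.0, 0.0]
ft_force: [0.0, 0.2, 0.4]
grip_width: 0.0599
grasp_force: 0.0
```

```bash
python3 - <<'E'
from h import *
go(.4915,-.3278)
c=cam("top");s=cam("scene")
a=cv2.resize(s[0][180:300,85:340],None,fx=3,fy=3,interpolation=cv2.INTER_CUBIC)
b=cv2.resize(c[0][190:260,340:460],(360,210),interpolation=cv2.INTER_CUBIC)
im=np.zeros((575,765,3),np.uint8); im[:360]=a; im[362:572,:360]=b; cv2.imwrite("pics/s6.png",im)
E
```

```text
t 37.88 tcp [0.6254 0.071  0.2248] yaw 83.84 q [0.11 0.51 0.39 1.45 0.   1.79] w 0.0599 units [-2.054e+01 -4.520e+00 -1.000e-02] tilt [ 0.001  0.    -1.   ]
```

View pics/s6.png

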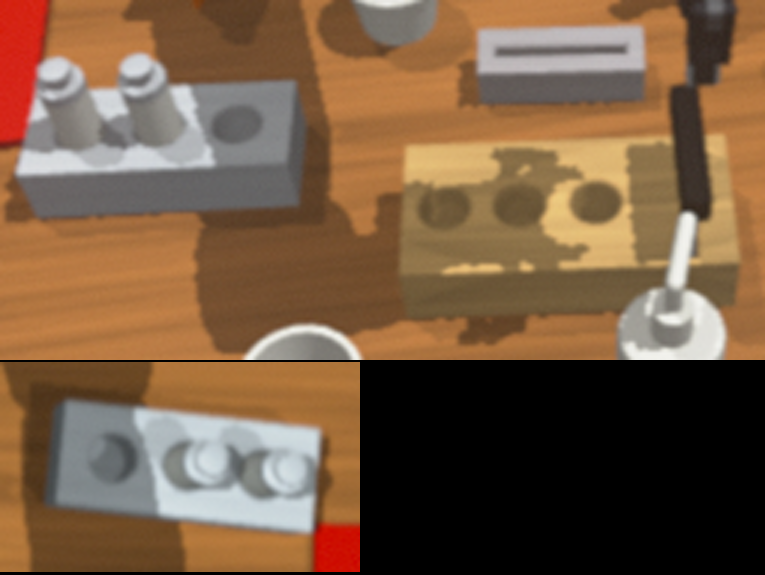

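The scraper is in the slot (s6 690,150). The capped tubes are at s6 top (211,460) and (288,468), and scene (141,65) and (59,68). Now the positions:

```bash
python3 - <<'E'
from h import *
c=cam("top");s=cam("scene")
S=lambda p:(85+(p[0]+.5)/3-.5,180+(p[1]+.5)/3-.5)
T=lambda p:(340+(p[0]+.5)/3-.5,190+(p[1]+.5)/3-.5)
def tri(a,b):
    A=[];r=[]
    for cc,u in((s,a),(c,b)):
        o=-cc[2].T@cc[3]; d=cc[2].T@np.linalg.solve(cc[1],[*u,1.]); d/=np.linalg.norm(d); M=np.eye(3)-np.outer(d,d); A.append(M); r.append(M@o)
    return np.linalg.lstsq(np.vstack(A),np.hstack(r),rcond=None)[0]
for a,b in(((60,66),(211,98)),((141,63),(211,98)),((60,66),(288,107))):
    print(ray(s,*S(a),.133).round(4),ray(c,*T(b),.133).round(4),tri(S(a),T(b)).round(4))
print("empty",ray(s,*S((237,124)),.057).round(4),ray(c,*T((112,96)),.057).round(4))
w=np.array([ray(c,*T(p),.057)[:2] for p in((65,38),(321,68),(314,170),(53,142))]); print(w.round(4).tolist(),w.mean(0))
E
```

```text
[ 0.4852 -0.3867  0.133 ] [ 0.4907 -0.3288  0.133 ] [ 0.4935 -0.356   0.1374]
[ 0.4913 -0.326   0.133 ] [ 0.4907 -0.3288  0.133 ] [ 0.4907 -0.3275  0.1326]
[ 0.4852 -0.3867  0.133 ] [ 0.4851 -0.3884  0.133 ] [ 0.485  -0.3876  0.1331]
empty [ 0.498  -0.2684  0.057 ] [ 0.496  -0.2676  0.057 ]
[[0.5429, -0.2286], [0.5229, -0.4394], [0.4391, -0.4333], [0.4573, -0.2195]] [ 0.49056533 -0.33021021]
```

Emit:
apply_moves(
  commands=[
    [-0.821, -0.182, 0, 0],
    [-0.821, -0.182, 0, 0],
    [-0.821, -0.182, 0, 0],
    [-0.821, -0.182, 0, 0],
    [-0.821, -0.182, 0, 0],
  ],
)

```text
clock: 38.5
eef_pos: [0.5978, -0.0103, 0.2243]
tool_rot: [0.743, 0.669, -0.0, 0.0]
ft_force: [-0.2, -0.3, 0.6]
grip_width: 0.0601
grasp_force: 0.0
```

Emit:
apply_moves(
  commands=[
    [-0.821, -0.182, 0, 0],
    [-0.821, -0.182, 0, 0],
    [-0.821, -0.182, 0, 0],
    [-0.821, -0.182, 0, 0],
    [-0.821, -0.182, 0, 0],
  ],
)

```text
clock: 38.92
eef_pos: [0.5709, -0.0901, 0.2243]
tool_rot: [0.743, 0.669, -0.0, 0.0]
ft_force: [-0.4, -0.3, -0.3]
grip_width: 0.06
grasp_force: 0.0
```

Emit:
apply_moves(
  commands=[
    [-0.821, -0.182, 0, 0],
    [-0.821, -0.182, 0, 0],
    [-0.821, -0.182, 0, 0],
    [-0.821, -0.182, 0, 0],
    [-0.821, -0.182, 0, 0],
  ],
)

```text
clock: 39.33
eef_pos: [0.5441, -0.1697, 0.2244]
tool_rot: [0.743, 0.669, -0.0, 0.0]
ft_force: [0.3, 0.1, 0.4]
grip_width: 0.0596
grasp_force: 0.0
```

Emit:
apply_moves(
  commands=[
    [-0.821, -0.182, 0, 0],
    [-0.821, -0.182, 0, 0],
    [-0.821, -0.182, 0, 0],
    [-0.821, -0.182, 0, 0],
    [-0.821, -0.182, 0, 0],
  ],
)

```text
clock: 39.75
eef_pos: [0.5172, -0.2493, 0.2243]
tool_rot: [0.743, 0.669, -0.0, 0.0]
ft_force: [0.2, -0.1, -0.5]
grip_width: 0.0594
grasp_force: 0.0
```

Emit:
apply_moves(
  commands=[
    [-0.821, -0.182, 0, 0],
    [-0.821, -0.182, 0, 0],
    [-0.821, -0.182, 0, 0],
    [-0.821, -0.182, 0, 0],
    [-0.821, -0.182, 0, 0],
  ],
)

```text
clock: 40.17
eef_pos: [0.4904, -0.329, 0.2243]
tool_rot: [0.743, 0.669, -0.0, 0.0]
ft_force: [-0.3, -0.2, -0.6]
grip_width: 0.0598
grasp_force: 0.0
```

Emit:
apply_moves(
  commands=[
    [0, 0, 0, 0],
    [0, 0, 0, 0],
    [0, 0, 0, 0],
    [0, 0, 0, 0],
    [0, 0, 0, 0],
  ],
)

```text
clock: 40.58
eef_pos: [0.4917, -0.327, 0.2243]
tool_rot: [0.743, 0.669, 0.0, -0.0]
ft_force: [0.6, 0.6, -0.3]
grip_width: 0.0599
grasp_force: 0.0
```

```bash
cat > cadchk.py <<'E'
from h import *
s=cam("scene")
# red-free check: compare caddy region to saved reference
p="cadref.npy"; import os
g=cv2.GaussianBlur(s[0],(3,3),0)[185:260,80:195].astype(int)
if os.path.exists(p): print("caddy diff",np.abs(g-np.load(p)).mean().round(1))
np.save(p,g); cv2.imwrite("pics/cad.png",cv2.resize(s[0][170:270,70:210],None,fx=4,fy=4,interpolation=cv2.INTER_CUBIC))
E
python3 -c "
from h import *
go(.4908,-.3277,.099)"
```

```text
t 40.58 tcp [ 0.4917 -0.327   0.2243] yaw 84.02 q [-0.59  0.42  0.26  1.4   0.    1.09] w 0.0599 units [-0.04 -0.04  6.27] tilt [ 0.  0. -1.]
```

```bash
cat > cadchk.py <<'E'
from h import *
r=cv2.imread("pics/s2.png"); s=cam("scene")[0]
for n,(u0,u1,v0,v1) in {"front":(88,190,225,255),"rightend":(150,192,200,255),"leftend":(85,120,225,255)}.items():
    q=cv2.matchTemplate(s[v0-40:v1+40,max(0,u0-60):u1+60],r[v0:v1,u0:u1],cv2.TM_CCOEFF_NORMED); _,m,_,l=cv2.minMaxLoc(q); print(n,round(m,2),l[0]-min(60,u0),l[1]-40)
E
python3 cadchk.py
```

```text
front 0.74 0 0
rightend 0.82 0 0
leftend 0.83 1 0
```

Emit:
apply_moves(
  commands=[
    [-0.04, -0.04, 1, 0],
    [0, 0, 1, 0],
    [0, 0, 1, 0],
    [0, 0, 1, 0],
    [0, 0, 1, 0],
  ],
)

```text
clock: 41.05
eef_pos: [0.4909, -0.3278, 0.1235]
tool_rot: [0.743, 0.669, 0.0, 0.0]
ft_force: [0.0, 0.2, -0.2]
grip_width: 0.0597
grasp_force: 0.0
```

Emit:
apply_moves(
  commands=[
    [0, 0, 0.7, 0],
    [0, 0, 0.5, 0],
    [0, 0, 0, 0],
    [0, 0, 0, 0],
    [0, 0, 0, 0],
  ],
)

```text
clock: 41.47
eef_pos: [0.4914, -0.3287, 0.1013]
tool_rot: [0.743, 0.669, 0.0, 0.001]
ft_force: [0.3, -0.1, 0.2]
grip_width: 0.0598
grasp_force: 0.0
```

Emit:
apply_moves(
  commands=[
    [0, 0, 0, 0],
    [0, 0, 0, 0],
    [0, 0, 0, 0],
    [0, 0, 0, 0],
    [0, 0, 0, 0],
  ],
  claw=1,
)

```text
clock: 41.88
eef_pos: [0.4916, -0.3292, 0.1019]
tool_rot: [0.744, 0.669, 0.0, 0.002]
ft_force: [0.2, -0.7, 6.0]
grip_width: 0.0333
grasp_force: 59.4
```

Emit:
apply_moves(
  commands=[
    [0, 0, 0, 0],
    [0, 0, -0.3, 0],
    [0, 0, -0.3, 0],
    [0, 0, -0.4, 0],
    [0, 0, -1, 0],
  ],
)

```text
clock: 42.3
eef_pos: [0.4897, -0.3275, 0.1383]
tool_rot: [0.743, 0.669, -0.0, -0.002]
ft_force: [1.1, 0.2, -2.6]
grip_width: 0.0333
grasp_force: 60.5
```

Emit:
apply_moves(
  commands=[
    [0, 0, -1, 0],
    [0, 0, -1, 0],
    [0, 0, -1, 0],
    [0, 0, -1, 0],
    [0, 0, 0, 0],
  ],
)

```text
clock: 42.72
eef_pos: [0.4921, -0.3296, 0.2254]
tool_rot: [0.744, 0.669, 0.001, 0.004]
ft_force: [1.5, -0.9, 0.9]
grip_width: 0.0335
grasp_force: 60.7
```

Emit:
apply_moves(
  commands=[
    [0.951, 0.307, 0, 0],
    [0.951, 0.307, 0, 0],
    [0.951, 0.307, 0, 0],
    [0.951, 0.307, 0, 0],
    [0.951, 0.307, 0, 0],
  ],
)

```text
clock: 43.13
eef_pos: [0.5306, -0.2361, 0.2193]
tool_rot: [0.744, 0.669, -0.0, -0.001]
ft_force: [0.3, -0.1, -1.1]
grip_width: 0.0331
grasp_force: 60.6
```

Emit:
apply_moves(
  commands=[
    [0.951, 0.307, 0, 0],
    [0.951, 0.307, 0, 0],
    [0.951, 0.307, 0, 0],
    [0.951, 0.307, 0, 0],
    [0.951, 0.307, 0, 0],
  ],
)

```text
clock: 43.55
eef_pos: [0.5712, -0.1448, 0.2193]
tool_rot: [0.744, 0.669, -0.001, -0.001]
ft_force: [0.2, -1.0, -1.8]
grip_width: 0.0338
grasp_force: 60.6
```

Emit:
apply_moves(
  commands=[
    [0.951, 0.307, 0, 0],
    [0.951, 0.307, 0, 0],
    [0.951, 0.307, 0, 0],
    [0.951, 0.307, 0, 0],
    [0.951, 0.307, 0, 0],
  ],
)

```text
clock: 43.97
eef_pos: [0.6118, -0.0536, 0.2192]
tool_rot: [0.744, 0.669, -0.001, -0.001]
ft_force: [0.5, 0.6, -1.0]
grip_width: 0.0331
grasp_force: 60.6
```

Emit:
apply_moves(
  commands=[
    [0, 0, 0.7, 0],
    [0, 0, 0.7, 0],
    [0, 0, 0, 0],
    [0, 0, 0, 0],
    [0, 0, 0, 0],
  ],
)

```text
clock: 44.38
eef_pos: [0.6121, -0.0547, 0.1923]
tool_rot: [0.744, 0.669, -0.0, -0.0]
ft_force: [-0.5, -0.7, -1.6]
grip_width: 0.0337
grasp_force: 60.7
```

```bash
python3 -c "
from h import *
go(.6122,-.0538,.102)
s=cam('scene');cv2.imwrite('pics/s7.png',cv2.resize(s[0][150:310,80:350],(756,448)))"; python3 cadchk.py
```

```text
t 44.38 tcp [ 0.6121 -0.0547  0.1923] yaw 83.92 q [-0.09  0.49  0.27  1.36 -0.    1.59] w 0.0337 units [0.05 0.   4.52] tilt [-0.001 -0.    -1.   ]
front 0.95 0 0
rightend 0.96 0 0
leftend 0.97 0 0
```

View pics/s7.png

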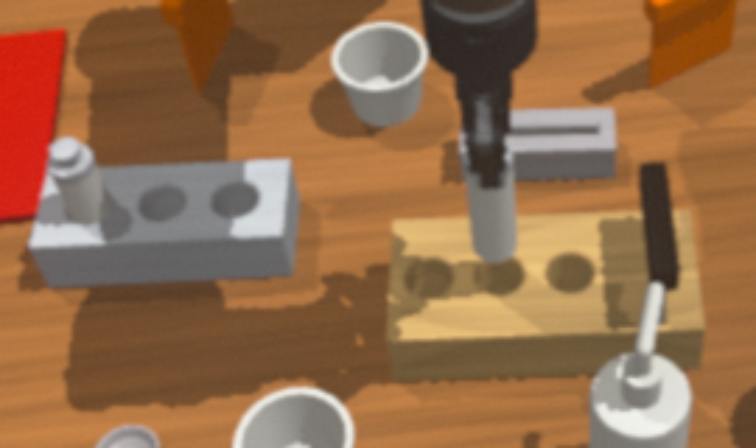

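The tube hangs over the middle hole (s7 495,255), and the other fresh tube remains at s7 (70,155). I'm lowering it.

Emit:
apply_moves(
  commands=[
    [0.03, 0, 0.9, 0],
    [0, 0, 0.8, 0],
    [0, 0, 0.5, 0],
    [0, 0, 0.4, 0],
    [0, 0, 0.4, 0],
  ],
)

```text
clock: 44.9
eef_pos: [0.6125, -0.0541, 0.1322]
tool_rot: [0.744, 0.669, 0.0, 0.0]
ft_force: [0.7, -1.1, -0.9]
grip_width: 0.033
grasp_force: 60.7
```

Emit:
apply_moves(
  commands=[
    [0, 0, 0.5, 0],
    [0, 0, 0.5, 0],
    [0, 0, 0.3, 0],
    [0, 0, 0.1, 0],
    [0, 0, 0, 0],
  ],
)

```text
clock: 45.32
eef_pos: [0.6123, -0.0538, 0.1049]
tool_rot: [0.743, 0.669, 0.0, 0.0]
ft_force: [-2.0, 0.3, 2.4]
grip_width: 0.0334
grasp_force: 61.0
```

Emit:
apply_moves(
  commands=[
    [0, 0, 0, 0],
    [0, 0, 0, 0],
    [0, 0, 0, 0],
    [0, 0, -0.5, 0],
    [0, 0, -0.5, 0],
  ],
  claw=0.3,
)

```text
clock: 45.73
eef_pos: [0.6118, -0.0538, 0.1243]
tool_rot: [0.743, 0.669, -0.001, -0.001]
ft_force: [0.4, -0.5, 0.3]
grip_width: 0.0597
grasp_force: 0.0
```

Emit:
apply_moves(
  commands=[
    [0, 0, -1, 0],
    [0, 0, -1, 0],
    [0, 0, -1, 0],
    [0, 0, -1, 0],
    [0, 0, -1, 0],
  ],
)

```text
clock: 46.15
eef_pos: [0.6126, -0.0539, 0.2268]
tool_rot: [0.743, 0.669, 0.001, 0.001]
ft_force: [0.8, 0.6, 0.7]
grip_width: 0.0599
grasp_force: 0.0
```

Emit:
apply_moves(
  commands=[
    [-0.864, -0.23, 0, 0],
    [-0.864, -0.23, 0, 0],
    [-0.864, -0.23, 0, 0],
    [-0.864, -0.23, 0, 0],
    [-0.864, -0.23, 0, 0],
  ],
)

```text
clock: 46.57
eef_pos: [0.5804, -0.1381, 0.2258]
tool_rot: [0.743, 0.669, 0.001, 0.001]
ft_force: [0.5, 0.7, 0.9]
grip_width: 0.0598
grasp_force: 0.0
```

Emit:
apply_moves(
  commands=[
    [-0.864, -0.23, 0, 0],
    [-0.864, -0.23, 0, 0],
    [-0.864, -0.23, 0, 0],
    [-0.864, -0.23, 0, 0],
    [-0.864, -0.23, 0, 0],
  ],
)

```text
clock: 46.98
eef_pos: [0.5484, -0.2218, 0.2258]
tool_rot: [0.743, 0.669, 0.0, 0.001]
ft_force: [0.3, -0.5, 0.4]
grip_width: 0.06
grasp_force: 0.0
```

Emit:
apply_moves(
  commands=[
    [-0.864, -0.23, 0, 0],
    [-0.864, -0.23, 0, 0],
    [-0.864, -0.23, 0, 0],
    [-0.864, -0.23, 0, 0],
    [-0.864, -0.23, 0, 0],
  ],
)

```text
clock: 47.4
eef_pos: [0.5163, -0.3054, 0.2258]
tool_rot: [0.744, 0.669, 0.0, 0.001]
ft_force: [-0.4, 0.4, -0.1]
grip_width: 0.06
grasp_force: 0.0
```

Emit:
apply_moves(
  commands=[
    [-0.864, -0.23, 0, 0],
    [-0.864, -0.23, 0, 0],
    [-0.864, -0.23, 0, 0],
    [-0.864, -0.23, 0, 0],
    [-0.864, -0.23, 0, 0],
  ],
)

```text
clock: 47.82
eef_pos: [0.4843, -0.3888, 0.2258]
tool_rot: [0.743, 0.669, 0.0, 0.001]
ft_force: [0.7, 0.5, 0.6]
grip_width: 0.0597
grasp_force: 0.0
```

Emit:
apply_moves(
  commands=[
    [0, 0, 0, 0],
    [0, 0, 0, 0],
    [0, 0, 0, 0],
    [0, 0, 0, 0],
    [0, 0, 0, 0],
  ],
)

```text
clock: 48.23
eef_pos: [0.4849, -0.387, 0.2246]
tool_rot: [0.743, 0.669, 0.0, 0.0]
ft_force: [-0.9, 0.3, 0.3]
grip_width: 0.0596
grasp_force: 0.0
```

```bash
python3 cadchk.py; python3 -c "
from h import *
go(.485,-.388,.099)"
```

```text
front 0.81 0 0
rightend 0.86 0 0
leftend 0.91 0 0
t 48.28 tcp [ 0.4848 -0.387   0.2245] yaw 84.02 q [-0.67  0.49  0.36  1.44  0.    1.  ] w 0.0597 units [-0.05  0.01  6.27] tilt [ 0. -0. -1.]
```

Emit:
apply_moves(
  commands=[
    [-0.05, 0, 1, 0],
    [0, 0, 1, 0],
    [0, 0, 1, 0],
    [0, 0, 1, 0],
    [0, 0, 1, 0],
  ],
)

```text
clock: 48.7
eef_pos: [0.4846, -0.3882, 0.1235]
tool_rot: [0.743, 0.669, 0.0, 0.0]
ft_force: [-0.0, 0.0, 0.4]
grip_width: 0.0594
grasp_force: 0.0
```

Emit:
apply_moves(
  commands=[
    [0, 0, 0.7, 0],
    [0, 0, 0.5, 0],
    [0, 0, 0, 0],
    [0, 0, 0, 0],
    [0, 0, 0, 0],
  ],
)

```text
clock: 49.12
eef_pos: [0.485, -0.3892, 0.1014]
tool_rot: [0.743, 0.669, 0.0, 0.001]
ft_force: [-0.2, -0.2, -0.0]
grip_width: 0.0598
grasp_force: 0.0
```

Emit:
apply_moves(
  commands=[
    [0, 0, 0, 0],
    [0, 0, 0, 0],
    [0, 0, 0, 0],
    [0, 0, 0, 0],
    [0, 0, 0, 0],
  ],
  claw=1,
)

```text
clock: 49.53
eef_pos: [0.4853, -0.3896, 0.1019]
tool_rot: [0.743, 0.669, 0.0, 0.002]
ft_force: [-0.3, 0.8, 5.8]
grip_width: 0.033
grasp_force: 59.6
```

Emit:
apply_moves(
  commands=[
    [0, 0, 0, 0],
    [0, 0, -0.3, 0],
    [0, 0, -0.3, 0],
    [0, 0, -0.4, 0],
    [0, 0, -1, 0],
  ],
)

```text
clock: 49.95
eef_pos: [0.4832, -0.3877, 0.138]
tool_rot: [0.743, 0.669, -0.0, -0.002]
ft_force: [0.5, -0.5, -2.4]
grip_width: 0.0334
grasp_force: 60.2
```

Emit:
apply_moves(
  commands=[
    [0, 0, -1, 0],
    [0, 0, -1, 0],
    [0, 0, -1, 0],
    [0, 0, -1, 0],
    [0, 0, 0, 0],
  ],
)

```text
clock: 50.37
eef_pos: [0.4856, -0.3901, 0.2255]
tool_rot: [0.744, 0.669, 0.0, 0.004]
ft_force: [0.5, -0.4, -0.2]
grip_width: 0.0334
grasp_force: 60.4
```

Emit:
apply_moves(
  commands=[
    [0.965, 0.304, 0, 0],
    [0.965, 0.304, 0, 0],
    [0.965, 0.304, 0, 0],
    [0.965, 0.304, 0, 0],
    [0.965, 0.304, 0, 0],
  ],
)

```text
clock: 50.78
eef_pos: [0.5242, -0.295, 0.2192]
tool_rot: [0.744, 0.669, -0.0, -0.001]
ft_force: [-0.4, -1.4, -1.1]
grip_width: 0.0334
grasp_force: 60.3
```

Emit:
apply_moves(
  commands=[
    [0.965, 0.304, 0, 0],
    [0.965, 0.304, 0, 0],
    [0.965, 0.304, 0, 0],
    [0.965, 0.304, 0, 0],
    [0.965, 0.304, 0, 0],
  ],
)

```text
clock: 51.2
eef_pos: [0.5646, -0.2022, 0.2193]
tool_rot: [0.744, 0.669, -0.001, -0.001]
ft_force: [0.1, 0.8, -0.9]
grip_width: 0.0333
grasp_force: 60.3
```

Emit:
apply_moves(
  commands=[
    [0.965, 0.304, 0, 0],
    [0.965, 0.304, 0, 0],
    [0.965, 0.304, 0, 0],
    [0.965, 0.304, 0, 0],
    [0.965, 0.304, 0, 0],
  ],
)

```text
clock: 51.62
eef_pos: [0.605, -0.1096, 0.2192]
tool_rot: [0.744, 0.669, -0.001, -0.001]
ft_force: [-0.4, -0.1, -1.1]
grip_width: 0.033
grasp_force: 60.3
```

Emit:
apply_moves(
  commands=[
    [0, 0, 0.7, 0],
    [0, 0, 0.7, 0],
    [0, 0, 0, 0],
    [0, 0, 0, 0],
    [0, 0, 0, 0],
  ],
)

```text
clock: 52.03
eef_pos: [0.6053, -0.1108, 0.1923]
tool_rot: [0.744, 0.669, -0.0, -0.0]
ft_force: [0.1, -0.0, 0.5]
grip_width: 0.0334
grasp_force: 60.3
```

```bash
python3 -c "
from h import *
go(.606,-.1104,.103)"
```

```text
t 52.03 tcp [ 0.6053 -0.1108  0.1923] yaw 83.92 q [-0.18  0.49  0.27  1.36 -0.    1.5 ] w 0.0334 units [0.03 0.03 4.47] tilt [-0.001 -0.    -1.   ]
```

Emit:
apply_moves(
  commands=[
    [0.02, 0.03, 0.9, 0],
    [0, 0, 0.8, 0],
    [0, 0, 0.5, 0],
    [0, 0, 0.4, 0],
    [0, 0, 0.4, 0],
  ],
)

```text
clock: 52.45
eef_pos: [0.6063, -0.1105, 0.1323]
tool_rot: [0.744, 0.669, 0.0, 0.0]
ft_force: [-1.0, 0.1, -0.4]
grip_width: 0.033
grasp_force: 60.7
```

Emit:
apply_moves(
  commands=[
    [0, 0, 0.5, 0],
    [0, 0, 0.5, 0],
    [0, 0, 0.3, 0],
    [0, 0, 0.1, 0],
    [0, 0, 0, 0],
  ],
)

```text
clock: 52.87
eef_pos: [0.6062, -0.1103, 0.1049]
tool_rot: [0.743, 0.669, 0.0, 0.0]
ft_force: [-1.8, -0.1, 3.9]
grip_width: 0.0333
grasp_force: 61.2
```

Emit:
apply_moves(
  commands=[
    [0, 0, 0, 0],
    [0, 0, 0, 0],
    [0, 0, 0, 0],
    [0, 0, -0.5, 0],
    [0, 0, -0.5, 0],
  ],
  claw=0.3,
)

```text
clock: 53.28
eef_pos: [0.6057, -0.1101, 0.1242]
tool_rot: [0.743, 0.669, -0.001, -0.001]
ft_force: [0.0, -1.2, -0.6]
grip_width: 0.0599
grasp_force: 0.0
```

Emit:
apply_moves(
  commands=[
    [0, 0, -1, 0],
    [0, 0, -1, 0],
    [0, 0, -1, 0],
    [0, 0, -1, 0],
    [0, 0, -1, 0],
  ],
)

```text
clock: 53.7
eef_pos: [0.6064, -0.1103, 0.2268]
tool_rot: [0.743, 0.669, 0.001, 0.001]
ft_force: [0.6, -1.0, 0.3]
grip_width: 0.0597
grasp_force: 0.0
```

Emit:
apply_moves(
  commands=[
    [-0.9, -0.5, 0, 0],
    [-0.9, -0.5, 0, 0],
    [-0.9, -0.5, 0, 0],
    [-0.9, -0.5, 0, 0],
    [-0.9, -0.5, 0, 0],
  ],
)

```text
clock: 54.12
eef_pos: [0.5468, -0.1952, 0.2258]
tool_rot: [0.743, 0.669, 0.0, 0.001]
ft_force: [-0.7, -0.9, 0.3]
grip_width: 0.0599
grasp_force: 0.0
```

Emit:
apply_moves(
  commands=[
    [-0.9, -0.5, 0, 0],
    [-0.9, -0.5, 0, 0],
    [-0.9, -0.5, 0, 0],
    [-0.9, -0.5, 0, 0],
    [-0.9, -0.5, 0, 0],
  ],
)

```text
clock: 54.53
eef_pos: [0.4875, -0.2797, 0.2258]
tool_rot: [0.743, 0.669, 0.0, 0.001]
ft_force: [0.0, 0.5, -0.0]
grip_width: 0.0596
grasp_force: 0.0
```

```bash
python3 - <<'E'
from h import *
c=cam("top");s=cam("scene")
a=cv2.resize(s[0][140:310,200:460],(520,340),interpolation=cv2.INTER_CUBIC)
b=cv2.resize(c[0][130:270,90:340],(450,252),interpolation=cv2.INTER_CUBIC)
im=np.zeros((598,522,3),np.uint8); im[:340,:520]=a; im[343:595,:450]=b; cv2.imwrite("pics/end.png",im)
E
```

```text
(no output)
```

View pics/end.png

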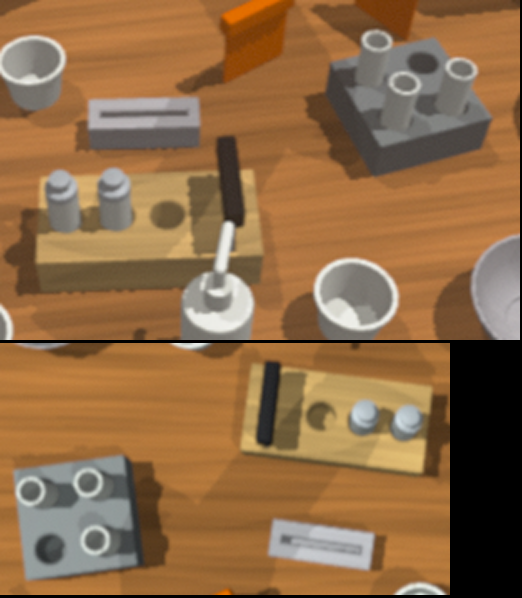

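The final picture shows both capped tubes down in the block (end 62,200; 115,200). The scraper is in the slot (230,180), the used tubes are in the rack (375,60; 403,100; 458,85), and the bystanders are undisturbed. I'm handing the job in.

```bash
python3 -c "
from workcell import bot
print(bot.job_done())"
```

```text
the job is handed in; nothing more can be done
None
```

I handed the job in: the last picture shows three used tubes in the washing-up rack, both fresh tubes in the block, the scraper in its slot, and the cups in view and the pump bottle standing; the hand-in call gave no verdict.

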